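# Set out a power-supply kit on its outline tiles

### The job

Set out the power-supply kit for the next student: stand each of the four components - large capacitor, small capacitor, heat sink and transformer - upright on the rubber tile whose white outline has its shape and size, centred inside the outline, with the heat sink and the transformer turned square to their outlines. Set them down rather than dropping them, leave the glass flux bottle and the tip-cleaner pot standing where they are, and let go of everything at the end.

Things in the scene. Friction and masses are not known exactly. Their poses are not given: they have to be found in the camera images.
- big_cap_mid (a point): Large electrolytic capacitor: upright black cylinder with a pale stripe down its side, bright metal top with two screw posts; diameter 50 mm, height 60 mm, about 160 g. Loose, stands on the bench. Origin half-way up, on its centre line; z is up as it stands at the start; x and y have no importance.
- small_cap_mid (a point): Small electrolytic capacitor, same look as the large one: diameter 30 mm, height 44 mm, about 50 g. Loose, stands on the bench. Origin half-way up, on its centre line; z is up as it stands at the start; x and y have no importance.
- heatsink_mid (a point): Finned aluminium heat sink, square: 44 x 44 mm, height 36 mm, about 100 g, fins upward and running along its x; can be gripped across either pair of sides. Loose, stands on its flat base. Origin half-way up, on its centre line; z is up as it stands at the start; x and y are parallel to its sides.
- transformer_mid (a point): Mains transformer: steel base plate 66 mm (x) by 44 mm (y), 4 mm thick, a dark iron core 66 x 26 mm (x, y) up to its full height of 48 mm, and a copper-coloured winding in the middle, 42 mm along x, 44 mm across y, from 9 to 43 mm above its underside; about 400 g. Grip it across y, on the winding (44 mm). Loose, stands on its base plate. Origin half-way up, on its centre line; z is up as it stands at the start; x is its long side, y its short side.
- tile_big_round: Fixed flat dark rubber tile, 100 x 100 mm, 4 mm thick, with a thin white outline (line 4 mm wide, flat, no rim) drawn on its top: a large circle, 62 mm inside diameter, for the large capacitor. Origin at the centre of the tile's underside, directly below the outline's centre; its top and the outline are 4 mm above that. z is up; x and y are parallel to the tile's sides.
- tile_small_round: Fixed flat dark rubber tile, 100 x 100 mm, 4 mm thick, with a thin white outline (line 4 mm wide, flat, no rim) drawn on its top: a small circle, 42 mm inside diameter, for the small capacitor. Origin at the centre of the tile's underside, directly below the outline's centre; its top and the outline are 4 mm above that. z is up; x and y are parallel to the tile's sides.
- tile_square: Fixed flat dark rubber tile, 100 x 100 mm, 4 mm thick, with a thin white outline (line 4 mm wide, flat, no rim) drawn on its top: a square, 56 x 56 mm inside, for the heat sink. Origin at the centre of the tile's underside, directly below the outline's centre; its top and the outline are 4 mm above that. z is up; x and y are parallel to the outline's sides.
- tile_oblong: Fixed flat dark rubber tile, 100 x 100 mm, 4 mm thick, with a thin white outline (line 4 mm wide, flat, no rim) drawn on its top: an oblong, 78 mm (along x) by 56 mm (along y) inside, for the transformer. Origin at the centre of the tile's underside, directly below the outline's centre; its top and the outline are 4 mm above that. z is up; x is the outline's long direction.
- flux_bottle_mid (a point): Bystander: small amber glass bottle with a white cap, diameter 38 mm, height 58 mm, loose, standing on the bench among the parts. Origin half-way up, on its centre line; z is up as it stands at the start; not to be moved.
- cleaner_pot_mid (a point): Bystander: low round steel pot filled with brass wool for cleaning soldering tips, diameter 52 mm, height 32 mm (to about 36 mm over the wool), loose, standing on the bench among the parts. Its point lies on its centre line, 16 mm above the bench; z is up; not to be moved.

How it is judged:
At the end, for the whole second after the job is handed in: Large capacitor on the large circle, small one on the small circle, heat sink on the square, transformer on the oblong: each upright, at rest, released, base on its tile, centred within 12 mm; heat sink (any quarter turn) and transformer (either way round) within 0.3 rad of the outline (horizontal distance between big_cap_mid and tile_big_round below 0.012 m and z of big_cap_mid in the frame of tile_big_round between 0.029 and 0.04 m and angle between each of big_cap_mid, small_cap_mid, heatsink_mid, transformer_mid's own z axis and vertical below 0.15 rad and linear speed of each of big_cap, small_cap, heatsink, transformer below 0.02 m/s and angular speed of each of big_cap, small_cap, heatsink, transformer below 0.2 rad/s and contact force between each of big_cap, small_cap, heatsink, transformer and the fingers below 0.05 N and horizontal distance between small_cap_mid and tile_small_round below 0.012 m and z of small_cap_mid in the frame of tile_small_round between 0.021 and 0.032 m and horizontal distance between heatsink_mid and tile_square below 0.012 m and z of heatsink_mid in the frame of tile_square between 0.017 and 0.028 m and horizontal distance between transformer_mid and tile_oblong below 0.012 m and z of transformer_mid in the frame of tile_oblong between 0.023 and 0.034 m and (angle between the x axis of heatsink_mid and the x axis of tile_square, either way round below 0.3 rad or angle between the x axis of heatsink_mid and the y axis of tile_square, either way round below 0.3 rad) and angle between the x axis of transformer_mid and the x axis of tile_oblong, either way round below 0.3 rad); the robot touches nothing.
It fails at once if a component is dropped (falls free of the gripper faster than 0.9 m/s, from about 4 cm or more) ((linear speed of big_cap above 0.9 m/s and contact force between big_cap and the fingers below 0.02 N) or (linear speed of small_cap above 0.9 m/s and contact force between small_cap and the fingers below 0.02 N) or (linear speed of heatsink above 0.9 m/s and contact force between heatsink and the fingers below 0.02 N) or (linear speed of transformer above 0.9 m/s and contact force between transformer and the fingers below 0.02 N)).
It fails at once if the glass flux bottle is pushed more than 3 cm or tipped over (distance of flux_bottle_mid from where it was at the start of the episode above 0.03 m or angle between flux_bottle_mid's own z axis and vertical above 0.5 rad).
It fails at once if the tip-cleaner pot is pushed more than 3 cm or tipped over (distance of cleaner_pot_mid from where it was at the start of the episode above 0.03 m or angle between cleaner_pot_mid's own z axis and vertical above 0.5 rad).
It also fails if it takes over 109 s, if anything falls off the work surface, if the arm or the gripper's body presses on something with over 40 N, if the wrist force passes 120 N, or if a joint passes its speed limit or range.

### The arm

A 7-joint arm with a two-finger parallel gripper is mounted at the origin on the work surface. World frame = base frame: x ahead of the robot, y to its left, z up, the work surface at z = 0. Lengths are in m, angles in rad, forces in N, time in s.
With the tool pointing down it reaches from about 0.375 to 0.925 m from the base axis. Payload 3.1 kg.
Tool frame: the origin (TCP) lies at the very end of the fingers, on their centre line; the grasp point (between the pads) lies 19 mm behind it (robot.hold_point_z is the distance from the TCP to the grasp point, in m); z points along the fingers, y is the direction in which the jaws open and shut (so a half turn about z gives the same grasp; the last joint's range is limited). The gripper opens to 85 mm and grips with 20 to 120 N. Pads are 22 mm wide; open, the fingers measure 114 mm over their backs; the gripper's body (76 mm by 85 mm) begins 54 mm behind the grasp point. The pads swing forward as they close: fully open they stand 13 mm farther back than shut.
Start: joints at [-1.412, 0.383, 0.044, 1.598, -0.018, 1.161, -0.05], TCP at [0.165, 0.629, 0.231] pointing down, gripper open.
Joint ranges: [-2.61, 2.61], [-0.41, 2.15], [-1.48, 1.57], [0, 2.5], [-1.57, 4.71], [0.05, 1.97], [-2.85, 2.85]. Speed limits (rad/s): [2.79, 2.79, 3.14, 3.14, 3.14, 3.14, 3.14].

### API

Orientations are given as a rotation vector (axis times angle).
In Python, from cell import robot gives the robot as it stands.
- The arm moves only by the tool play_rows, never from a script. Its argument "plan" is a list of rows, each an object of numbers: "x", "y", "z": the shift along the tool's x, y, z in cm; "ax", "ay", "az": the turn, a rotation vector about the tool's x, y, z in degrees; "grip": the gripper's target within -1 to 1 (shut at 1, half-way at 0, fully open at -1). A call has 1 to 12 rows; each row is the pose to reach, as a shift and turn from the pose commanded when the call began, along the tool's axes at that moment; what a row does not reach only later rows make up. A row lasts 1/12 s, in which the tool goes at most 41.7 mm and 7.16 degrees, less where a joint would pass 70% of its speed; a pose out of reach is approached as far as the arm can. A call with a gripper value outside its range is refused whole. The fingers move at their own pace and stop on an object; "force" is the grip in N (left out, the last holds). Time passes only in rows, so rows that repeat a pose let the fingers close. It gives the time, the measured TCP pose, the force and the opening at its end, in the units of the state.
- robot.observe(): the state, without advancing time (a new reading comes with each control period).
- robot.capture(name): name is "scene" or "top"; returns a dict with "image" (480x640x3 uint8, red, green, blue), "z_map" (480x640 float32, m along the optical axis (not along the pixel's ray), 0 where there is no reading), "K" (3x3 intrinsics, pixels), "D" ([k1, k2, p1, p2, k3] as OpenCV has them; the pictures are not rectified), "rvec" (rotation vector, rad) and "tvec" (3), from world to camera coordinates, as OpenCV has them. Camera axes: x right, y down, z forward; pixel columns grow to the right and rows downward; lengths in m; the calibration is good to about 2 mm. A picture is of the moment at which its call begins.
- robot.job_done(): hands the job in, once; it reports no verdict.
The state is a dict: "time": time; "joint_pos": joint angles; "joint_vel": joint speeds; "effort": joint torques, N m; "position": TCP position; "ee_rot": TCP orientation; "ft_force": force on the tool from outside, world axes, zero at the start; "ft_torque": the same for the moment, N m; "grip_width": opening from 0.0 (shut) to 1.0 (fully open).
Only numpy, scipy, OpenCV 4.12 (cv2) and the standard library are available. Lean on these libraries where they do the work, as an engineer would, in place of code of your own. Each camera call takes 0.05 s, during which the arm holds its last target.

## Working session

There is one attempt and no reset: what is moved stays moved. The work goes in short steps, Python scripts to look and compute and a tool call to move; the robot and the scene stay as the last step left them, time stands still between calls to the robot, and variables do not carry over. Pictures are saved under pics/ and viewed, and the job is handed in when it is done.

Besides the shell and the picture viewer there is one more tool, called after "Emit:" by a JSON object that holds its "op" and its "data", one argument or row to a line. play_rows: Moves the arm, as the interface text tells. Its arguments: {"type":"object","properties":{"plan":{"type":"array"},"force":{"type":"number"}},"required":["plan"]}

```bash
mkdir -p pics; python3 - <<'E'
from cell import robot
import cv2,numpy as np,pickle
s=robot.observe()
print(s)
for n in("scene","top"):
    c=robot.capture(n); pickle.dump(c,open(n+".pkl","wb"))
    cv2.imwrite(f"pics/{n}0.png",c["image"][:,:,::-1]); print(n,c["K"],c["D"],c["rvec"],c["tvec"])
E
```

```text
{'time': 0.0, 'joint_pos': array([-1.41179104,  0.38386808,  0.04381211,  1.59961732, -0.01787638,
        1.16121946, -0.04991124]), 'joint_vel': array([ 0.00054127, -0.00234238,  0.00194433,  0.00075049, -0.00118742,
       -0.00034605, -0.00043493]), 'effort': array([ 3.75059908e-04, -4.33464968e+01,  1.02434289e+00, -2.49513888e+01,
        1.04624723e-02,  1.12008752e-02,  2.32088290e-06]), 'position': array([0.16484875, 0.62774225, 0.2298454 ]), 'ee_rot': array([-0.40210491, -3.11556048,  0.00426241]), 'ft_force': array([ 0.32472648, -0.05527289,  0.03679338]), 'ft_torque': array([-0.04370799, -0.03749417, -0.01542682]), 'grip_width': 1.0031612875366456}
scene [[608.98478985   0.         314.39417362]
 [  0.         608.98478985 240.22447023]
 [  0.           0.           1.        ]] [0.04469736 0.         0.         0.         0.        ] [ 0.91259265  2.42454878 -1.13196537] [ 0.37089554 -0.15002384  1.52884403]
top [[607.71618719   0.         322.36659084]
 [  0.         607.71618719 237.58853288]
 [  0.           0.           1.        ]] [-0.0757253  0.         0.         0.         0.       ] [ 2.15089095 -2.13531163  0.15209669] [-0.00679252  0.51729307  1.39648962]
```

View pics/scene0.png

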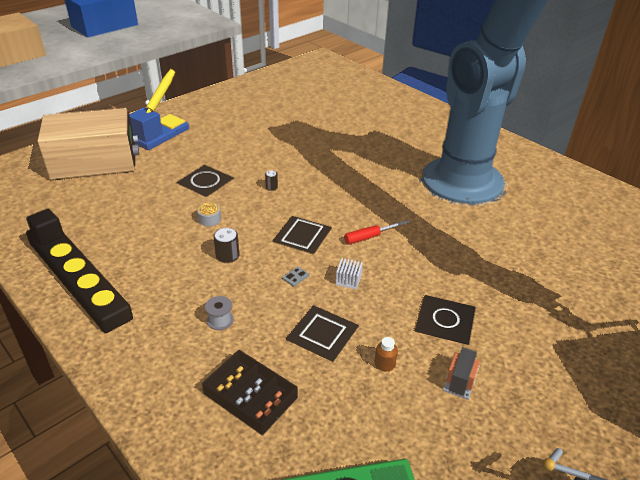

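View pics/top0.png

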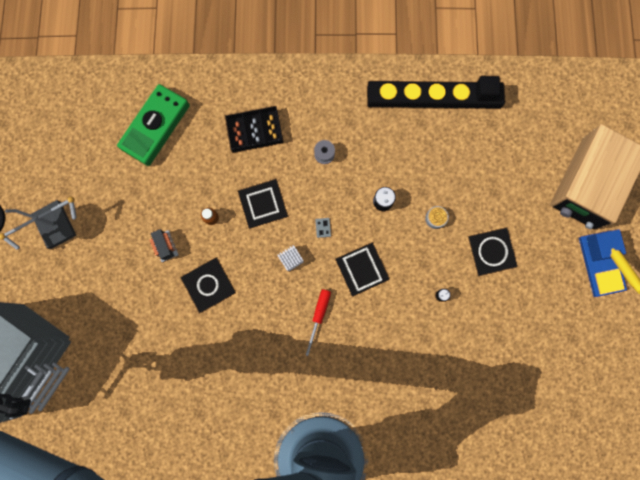

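```bash
cat > h.py <<'E'
import cv2,numpy as np,pickle
def pose(c):
    R=cv2.Rodrigues(np.array(c["rvec"],float))[0]; return R,np.array(c["tvec"],float).ravel()
def cast(c,px,h):
    px=np.asarray(px,float).reshape(-1,1,2)
    n=cv2.undistortPoints(px,c["K"],np.array(c["D"])).reshape(-1,2)
    d=np.c_[n,np.ones(len(n))]; R,t=pose(c)
    dw=d@R; o=-R.T@t
    return o+dw*((h-o[2])/dw[:,2])[:,None]
def cloud(c):
    H,W=c["z_map"].shape; u,v=np.meshgrid(np.arange(W),np.arange(H))
    n=cv2.undistortPoints(np.stack([u,v],-1).reshape(-1,1,2).astype(float),c["K"],np.array(c["D"])).reshape(-1,2)
    z=c["z_map"].reshape(-1,1).astype(float); R,t=pose(c)
    p=(np.c_[n,np.ones(len(n))]*z-t)@R
    p[z[:,0]==0]=np.nan
    return p.reshape(H,W,3)
def proj(c,P):
    return cv2.projectPoints(np.asarray(P,float).reshape(-1,3),np.array(c["rvec"],float),np.array(c["tvec"],float),c["K"],np.array(c["D"]))[0].reshape(-1,2)
E
python3 - <<'E'
from h import *
rois={"bigO":(493,251),"smallO":(207,285),"sqO":(262,204),"oblO":(363,269)}
t=pickle.load(open("top.pkl","rb")); s=pickle.load(open("scene.pkl","rb"))
def white(c,u,v,r):
    g=c["image"].astype(int); m=np.zeros(g.shape[:2],np.uint8)
    m[v-r:v+r,u-r:u+r]=((g.min(2)>110)[v-r:v+r,u-r:u+r])*255
    return m
for k,(u,v) in rois.items():
    P=cast(t,[(u,v)],.004)[0]
    us,vs=proj(s,[P])[0].astype(int)
    for nm,c,(a,b) in(("top",t,(u,v)),("scene",s,(us,vs))):
        m=white(c,a,b,20 if nm=="top" else 30)
        cs,_=cv2.findContours(m,cv2.RETR_EXTERNAL,cv2.CHAIN_APPROX_NONE)
        q=max(cs,key=cv2.contourArea); w=cast(c,q,.004)[:,:2]
        if k in("bigO","smallO"): r=cv2.fitEllipse((w*1000).astype(np.float32))
        else: r=cv2.minAreaRect((w*1000).astype(np.float32))
        print(k,nm,np.round(r[0],1),np.round(r[1],1),round(r[2],1))
for nm,c in(("top",t),("scene",s)):
    p=cloud(c); tp=p[240:260,560-20:560-10] if nm=="top" else p[200:210,100:110]
    print(nm,"bench z",np.nanmean(p[300:310,230:260,2]),np.nanstd(p[300:310,230:260,2]))
    m=((p[...,2]>.012)&(p[...,2]<.07)).astype(np.uint8)
    n,l,st,ce=cv2.connectedComponentsWithStats(m,connectivity=4)
    for i in range(1,n):
        if st[i,4]>20 and st[i,4]<2500:
            q=p[l==i]; zt=np.percentile(q[:,2],95); tt=q[q[:,2]>zt-.006]
            r=cv2.minAreaRect((tt[:,:2]*1000).astype(np.float32))
            print(nm,ce[i].round(),st[i,4],"ztop",round(zt,4),"mean",tt.mean(0).round(4)[:2],"rect",np.round(r[0],1),np.round(r[1],1),round(r[2],1))
E
python3 - <<'E'
import cv2
a=cv2.imread('pics/top0.png')[170:320,130:530]
cv2.imwrite('pics/topc.png',cv2.resize(a,(800,300),interpolation=cv2.INTER_CUBIC))
E
```

```text
bigO top [ 492.5 -415.8] [69.7 70.3] 158.4
bigO scene [ 488.4 -417.6] [69.3 70.1] 124.4
smallO top [406.3 273. ] [49.8 50.5] 106.0
smallO scene [404.2 272.7] [48.6 49.6] 44.4
sqO top [606.6 144.9] [66.5 66.3] 17.9
sqO scene [604.2 144.1] [65.7 65.1] 18.0
oblO top [447.6 -98.4] [89.  66.2] 24.5
oblO scene [444.4 -99.5] [88.6 65.3] 24.4
top bench z 0.0004240718248726308 0.0030844808515183885
top [252. 128.] 567 ztop 0.0337 mean [0.789  0.1694] rect [790.8 169.1] [ 90.2 131. ] 11.6
top [573. 192.] 879 ztop 0.0672 mean [ 0.6291 -0.6046] rect [ 656.4 -604.7] [229.5 101.8] 4.1
top [324. 150.] 341 ztop 0.0454 mean [ 0.7306 -0.0062] rect [731.1  -5.4] [47.8 48.5] 3.1
top [384. 198.] 420 ztop 0.0631 mean [ 0.6129 -0.15  ] rect [ 612.1 -148.3] [46.7 46.9] 27.2
top [ 46. 208.] 148 ztop 0.0268 mean [0.5886 0.672 ] rect [587.3 676.1] [15.2 70.3] 26.3
top [437. 217.] 374 ztop 0.0382 mean [ 0.571  -0.2769] rect [ 572.7 -276.2] [47.5 47.7] 83.9
top [209. 215.] 231 ztop 0.0605 mean [0.5706 0.2697] rect [570.6 269.8] [22.5 20.9] 71.1
top [ 55. 228.] 955 ztop 0.0284 mean [0.5409 0.649 ] rect [540.8 650
[... 1793 characters left out ...]
[ 0.6137 -0.145 ] rect [ 612.8 -146.3] [50.1 47.8] 82.8
scene [349. 271.] 464 ztop 0.0384 mean [0.471  0.0759] rect [470.3  75.5] [52.4 44.7] 32.7
scene [219. 309.] 603 ztop 0.0436 mean [ 0.7308 -0.0033] rect [729.8  -3.8] [48.5 51.1] 12.1
scene [386. 353.] 550 ztop 0.0599 mean [0.5717 0.2714] rect [571.4 270.9] [22.3 21.9] 88.1
scene [463. 370.] 1099 ztop 0.0509 mean [0.5009 0.3819] rect [499.9 380.6] [68.6 43.7] 25.6
scene [250. 389.] 2145 ztop 0.0325 mean [0.7923 0.1719] rect [789.7 170.1] [ 93.2 132.2] 11.5
scene [366. 472.] 1544 ztop 0.0446 mean [0.7601 0.4078] rect [783.7 394.4] [ 33.6 185.9] 56.4
scene [579. 478.] 25 ztop 0.0246 mean [0.5238 0.6087] rect [522.6 609.8] [ 4.6 13.8] 40.7
```

View pics/topc.png

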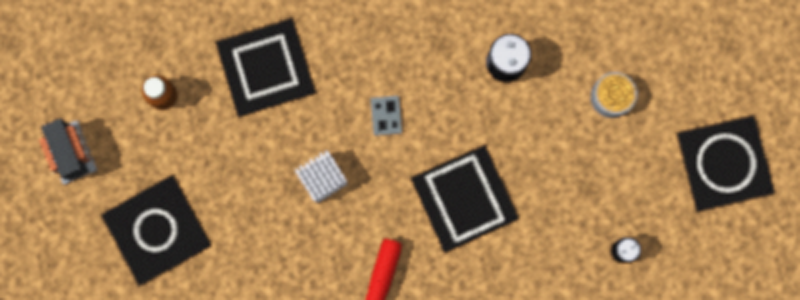

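```bash
python3 - <<'E'
from h import *
t=pickle.load(open("top.pkl","rb")); s=pickle.load(open("scene.pkl","rb"))
# colour masks
def rep(n,c,m,h):
    cs,_=cv2.findContours(m.astype(np.uint8),cv2.RETR_EXTERNAL,cv2.CHAIN_APPROX_NONE)
    q=max(cs,key=cv2.contourArea); w=(cast(c,q,h)[:,:2]*1000).astype(np.float32)
    r=cv2.minAreaRect(w); M=cv2.moments(w); print(n,"rect",np.round(r[0],1),np.round(r[1],1),round(r[2],1),"cent",round(M['m10']/M['m00'],1),round(M['m01']/M['m00'],1))
def roi(c,u,v,r):
    m=np.zeros((480,640),bool); m[v-r:v+r,u-r:u+r]=1; return m
g=t["image"].astype(int); hsv=cv2.cvtColor(t["image"],cv2.COLOR_RGB2HSV).astype(int)
gray=(hsv[...,1]<70)
rep("sink top",t,roi(t,290,259,16)&gray&(hsv[...,2]>90),.036)
rep("core top",t,roi(t,162,244,18)&(hsv[...,2]<95)&(hsv[...,1]<90),.048)
rep("bigcap top",t,roi(t,385,198,16)&gray&(hsv[...,2]>110),.060)
rep("smallcap top",t,roi(t,443,295,12)&gray&(hsv[...,2]>110),.044)
rep("bottle cap",t,roi(t,208,214,12)&gray&(hsv[...,2]>130),.058)
h2=cv2.cvtColor(s["image"],cv2.COLOR_RGB2HSV).astype(int)
rep("bigcap sc",s,roi(s,226,238,22)&(h2[...,1]<70)&(h2[...,2]>110),.060)
rep("smallcap sc",s,roi(s,271,174,12)&(h2[...,1]<70)&(h2[...,2]>110),.044)
p=cloud(s)
for nm,(u,v,z0,z1) in {"core":(463,365,.044,.056),"sink":(349,268,.031,.042)}.items():
    q=p[v-40:v+40,u-40:u+40].reshape(-1,3); q=q[(q[:,2]>z0)&(q[:,2]<z1)]
    r=cv2.minAreaRect((q[:,:2]*1000).astype(np.float32)); C=np.cov(q[:,:2].T); w,V=np.linalg.eigh(C)
    print(nm,len(q),r,q.mean(0),np.degrees(np.arctan2(V[1,1],V[0,1])))
v=[]
for nm,c,(a,b,r,k) in (("t",t,(290,258,24,9)),("t2",t,(162,245,26,9)),("s",s,(349,270,32,7)),("s2",s,(462,370,34,7))):
    v.append(cv2.resize(c["image"][b-r:b+r,a-r:a+r,::-1],(390,290),interpolation=cv2.INTER_CUBIC))
cv2.imwrite("pics/crops.png",np.vstack([np.hstack(v[:2]),np.hstack(v[2:])]))
E
```

```text
sink top rect [468.4  71.6] [47.7 46.6] 32.7 cent 468.4 71.7
core top rect [497.8 368.9] [74.7 42.2] 24.0 cent 493.7 373.4
bigcap top rect [ 612.7 -148.4] [44.7 45.7] 89.7 cent 613.3 -148.8
smallcap top rect [ 385.2 -286.3] [26.1 25. ] 44.7 cent 384.9 -287.1
bottle cap rect [569.7 269.5] [21.8 21.3] 2.0 cent 570.1 269.5
bigcap sc rect [ 613.3 -146.9] [42.5 44.6] 49.3 cent 612.9 -147.2
smallcap sc rect [ 384.9 -284.9] [26.2 21.6] 51.2 cent 384.9 -284.8
core 647 ((499.9273376464844, 380.55035400390625), (68.60096740722656, 43.70283126831055), 25.591571807861328) [0.5010177  0.38181812 0.04835913] -156.01455243353143
sink 228 ((470.3142395019531, 75.48486328125), (52.357791900634766, 44.66728210449219), 32.670082092285156) [0.47158724 0.07625083 0.03589495] 142.44019903670753
```

View pics/crops.png

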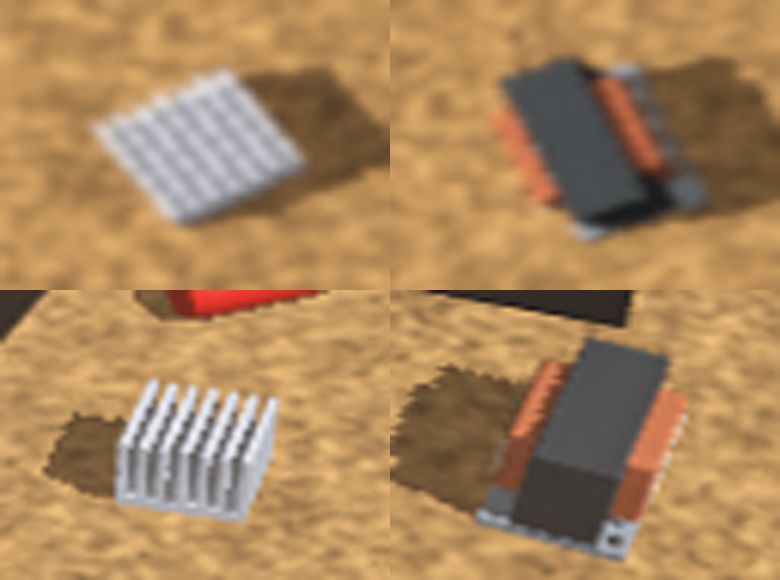

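```bash
cat > go.py <<'E'
import sys,numpy as np
from scipy.spatial.transform import Rotation as Ro
from cell import robot
def go(x,y,z,jaw=None):
    s=robot.observe(); R=Ro.from_rotvec(s["ee_rot"]); M=R.as_matrix()
    cur=np.degrees(np.arctan2(M[1,1],M[0,1]))
    if jaw is None: jaw=cur
    d=(jaw-cur+90)%180-90; a=np.radians(cur+d)
    Y=np.array([np.cos(a),np.sin(a),0]);Z=np.array([0,0,-1.]);X=np.cross(Y,Z)
    T=Ro.from_matrix(np.c_[X,Y,Z])
    sh=M.T@(np.array([x,y,z])-s["position"])*100; rv=np.degrees((R.inv()*T).as_rotvec())
    print("jaw now %.1f"%cur,"shift cm",sh.round(2),"turn deg",rv.round(2),"j7 %.2f"%s["joint_pos"][6], "pos",s["position"].round(4),"f",s["ft_force"].round(1),"g %.3f"%s["grip_width"],"t %.2f"%s["time"])
if __name__=="__main__":
    v=[float(q) for q in sys.argv[1:]]; go(*v)
E
python3 go.py .5 .379 .12 114
```

```text
jaw now 75.3 shift cm [-38.73 -15.53  11.04] turn deg [ -0.14  -0.04 -38.71] j7 -0.05 pos [0.1649 0.6278 0.23  ] f [0.1 0.1 0.7] g 1.001 t 0.10
```

Emit:
{"op": "play_rows", "data": {
  "plan": [
    {"x": -3.2, "y": -1.3, "z": 0.9, "az": -3.5},
    {"x": -6.4, "y": -2.6, "z": 1.8, "az": -7},
    {"x": -10, "y": -4, "z": 2.7, "az": -10.5},
    {"x": -13.5, "y": -5.4, "z": 3.7, "az": -14},
    {"x": -17, "y": -6.8, "z": 4.7, "az": -17.5},
    {"x": -20.5, "y": -8.2, "z": 5.7, "az": -21},
    {"x": -24, "y": -9.6, "z": 6.7, "az": -24.5},
    {"x": -27.5, "y": -11, "z": 7.8, "az": -28},
    {"x": -31, "y": -12.4, "z": 8.9, "az": -31.5},
    {"x": -34.5, "y": -13.8, "z": 10, "az": -35},
    {"x": -37.5, "y": -15, "z": 10.8, "az": -38},
    {"x": -38.7, "y": -15.5, "z": 11, "az": -38.7}
  ]
}}

```text
invalid input
```

```bash
python3 go.py .5 .379 .011 114
```

```text
jaw now 75.3 shift cm [-38.73 -15.5   21.94] turn deg [ -0.14  -0.04 -38.71] j7 -0.05 pos [0.1649 0.6278 0.23  ] f [0.1 0.1 0.7] g 1.001 t 0.10
```

Emit:
{"op": "play_rows", "data": {
  "plan": [
    {"x": -3.2, "y": -1.3, "z": 0.9, "ax": 0, "ay": 0, "az": -3.5, "grip": -1},
    {"x": -6.4, "y": -2.6, "z": 1.8, "ax": 0, "ay": 0, "az": -7, "grip": -1}
  ],
  "force": 60
}}

```text
time: 0.27
position: [0.217, 0.5889, 0.213]
ee_rot: [-0.195, -3.134, -0.002]
ft_force: [0.8, 0.1, -0.2]
grip_width: 0.999
```

```bash
python3 go.py .5 .379 .12 114
```

```text
jaw now 82.9 shift cm [-30.69 -17.34   9.22] turn deg [  0.1   -0.07 -31.11] j7 0.18 pos [0.217  0.5889 0.213 ] f [ 0.8  0.1 -0.2] g 0.999 t 0.27
```

Emit:
{"op": "play_rows", "data": {
  "plan": [
    {"x": -3.4, "y": -1.9, "z": 1, "ax": 0, "ay": 0, "az": -3.5, "grip": -1},
    {"x": -6.8, "y": -3.8, "z": 2, "ax": 0, "ay": 0, "az": -7, "grip": -1},
    {"x": -10.2, "y": -5.8, "z": 3, "ax": 0, "ay": 0, "az": -10.5, "grip": -1},
    {"x": -13.6, "y": -7.7, "z": 4, "ax": 0, "ay": 0, "az": -14, "grip": -1},
    {"x": -17, "y": -9.6, "z": 5, "ax": 0, "ay": 0, "az": -17.5, "grip": -1},
    {"x": -20.4, "y": -11.5, "z": 6, "ax": 0, "ay": 0, "az": -21, "grip": -1},
    {"x": -23.8, "y": -13.4, "z": 7, "ax": 0, "ay": 0, "az": -24.5, "grip": -1},
    {"x": -27.2, "y": -15.3, "z": 8, "ax": 0, "ay": 0, "az": -28, "grip": -1},
    {"x": -30, "y": -17, "z": 9, "ax": 0, "ay": 0, "az": -31, "grip": -1},
    {"x": -30.7, "y": -17.3, "z": 9.2, "ax": 0, "ay": 0, "az": -31.1, "grip": -1},
    {"x": -30.7, "y": -17.3, "z": 9.2, "ax": 0, "ay": 0, "az": -31.1, "grip": -1},
    {"x": -30.7, "y": -17.3, "z": 9.2, "ax": 0, "ay": 0, "az": -31.1, "grip": -1}
  ]
}}

```text
time: 1.27
position: [0.5008, 0.3746, 0.1207]
ee_rot: [0.634, -3.075, -0.0]
ft_force: [-0.1, 0.2, -0.6]
grip_width: 1.0
```

```bash
python3 go.py .5 .379 .011 114
```

```text
jaw now 113.3 shift cm [-0.12  0.43 10.97] turn deg [ 0.03 -0.09 -0.7 ] j7 1.31 pos [0.5008 0.3746 0.1207] f [-0.1  0.2 -0.6] g 1.000 t 1.27
```

Emit:
{"op": "play_rows", "data": {
  "plan": [
    {"x": -0.1, "y": 0.4, "z": 2.5, "ax": 0, "ay": 0, "az": -0.7, "grip": -1},
    {"x": -0.1, "y": 0.4, "z": 5, "ax": 0, "ay": 0, "az": -0.7, "grip": -1},
    {"x": -0.1, "y": 0.4, "z": 7.5, "ax": 0, "ay": 0, "az": -0.7, "grip": -1},
    {"x": -0.1, "y": 0.4, "z": 9.5, "ax": 0, "ay": 0, "az": -0.7, "grip": -1},
    {"x": -0.1, "y": 0.4, "z": 10.5, "ax": 0, "ay": 0, "az": -0.7, "grip": -1},
    {"x": -0.1, "y": 0.4, "z": 11, "ax": 0, "ay": 0, "az": -0.7, "grip": -1},
    {"x": -0.1, "y": 0.4, "z": 11, "ax": 0, "ay": 0, "az": -0.7, "grip": -1},
    {"x": -0.1, "y": 0.4, "z": 11, "ax": 0, "ay": 0, "az": -0.7, "grip": -1}
  ]
}}

```text
time: 1.93
position: [0.5006, 0.3804, 0.0123]
ee_rot: [-0.658, 3.071, 0.002]
ft_force: [0.0, 0.1, 0.1]
grip_width: 1.002
```

```bash
python3 go.py .5 .379 .011 114; python3 - <<'E'
from cell import robot
import cv2,numpy as np
a=robot.capture("top")["image"][200:290,110:230,::-1]; b=robot.capture("scene")["image"][300:420,400:540,::-1]
cv2.imwrite("pics/g1.png",np.hstack([cv2.resize(a,(400,300)),cv2.resize(b,(350,300))]))
E
```

```text
jaw now 114.2 shift cm [ 0.11 -0.1   0.13] turn deg [0.06 0.09 0.17] j7 1.32 pos [0.5006 0.3804 0.0123] f [0.  0.1 0.1] g 1.002 t 1.93
```

View pics/g1.png

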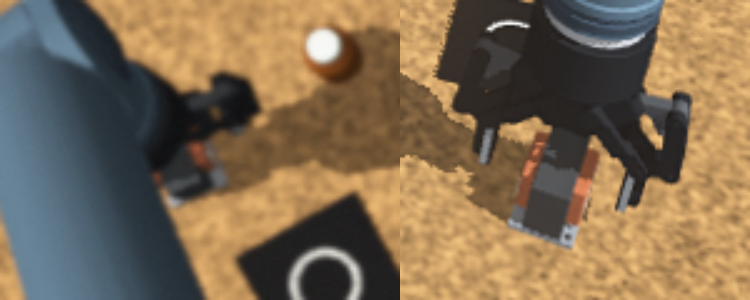

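The fingers straddle the transformer winding (right half: jaws at about x=485 and x=625, transformer between them), so I close.

Emit:
{"op": "play_rows", "data": {
  "plan": [
    {"x": 0, "y": 0, "z": 0, "ax": 0, "ay": 0, "az": 0, "grip": 1},
    {"x": 0, "y": 0, "z": 0, "ax": 0, "ay": 0, "az": 0, "grip": 1},
    {"x": 0, "y": 0, "z": 0, "ax": 0, "ay": 0, "az": 0, "grip": 1},
    {"x": 0, "y": 0, "z": 0, "ax": 0, "ay": 0, "az": 0, "grip": 1},
    {"x": 0, "y": 0, "z": 0, "ax": 0, "ay": 0, "az": 0, "grip": 1},
    {"x": 0, "y": 0, "z": 0, "ax": 0, "ay": 0, "az": 0, "grip": 1},
    {"x": 0, "y": 0, "z": 0, "ax": 0, "ay": 0, "az": 0, "grip": 1},
    {"x": 0, "y": 0, "z": 0, "ax": 0, "ay": 0, "az": 0, "grip": 1},
    {"x": 0, "y": 0, "z": 0, "ax": 0, "ay": 0, "az": 0, "grip": 1},
    {"x": 0, "y": 0, "z": 0, "ax": 0, "ay": 0, "az": 0, "grip": 1}
  ],
  "force": 70
}}

```text
time: 2.87
position: [0.5013, 0.3803, 0.0125]
ee_rot: [-0.656, 3.071, 0.003]
ft_force: [-1.8, 1.4, 5.7]
grip_width: 0.501
```

```bash
python3 go.py .446 -.099 .15 114.4
```

```text
jaw now 114.1 shift cm [ 24.59 -41.47 -13.87] turn deg [ 0.09  0.13 -0.29] j7 1.32 pos [0.5013 0.3803 0.0125] f [-1.8  1.4  5.7] g 0.501 t 2.87
```

Emit:
{"op": "play_rows", "data": {
  "plan": [
    {"x": 0, "y": 0, "z": -1, "ax": 0, "ay": 0, "az": 0, "grip": 1},
    {"x": 0, "y": 0, "z": -3, "ax": 0, "ay": 0, "az": 0, "grip": 1},
    {"x": 0, "y": 0, "z": -5.5, "ax": 0, "ay": 0, "az": 0, "grip": 1},
    {"x": 0, "y": 0, "z": -8, "ax": 0, "ay": 0, "az": 0, "grip": 1},
    {"x": 0, "y": 0, "z": -10.5, "ax": 0, "ay": 0, "az": 0, "grip": 1},
    {"x": 0.6, "y": -1, "z": -12.5, "ax": 0, "ay": 0, "az": 0, "grip": 1},
    {"x": 1.8, "y": -3, "z": -13.5, "ax": 0, "ay": 0, "az": 0, "grip": 1},
    {"x": 3.2, "y": -5.5, "z": -13.9, "ax": 0, "ay": 0, "az": 0, "grip": 1},
    {"x": 5, "y": -8.5, "z": -13.9, "ax": 0, "ay": 0, "az": 0, "grip": 1},
    {"x": 6.8, "y": -11.5, "z": -13.9, "ax": 0, "ay": 0, "az": 0, "grip": 1},
    {"x": 8.6, "y": -14.5, "z": -13.9, "ax": 0, "ay": 0, "az": 0, "grip": 1},
    {"x": 10.4, "y": -17.5, "z": -13.9, "ax": 0, "ay": 0, "az": 0, "grip": 1}
  ]
}}

```text
time: 3.87
position: [0.4748, 0.1731, 0.1487]
ee_rot: [0.654, -3.068, 0.003]
ft_force: [0.5, 0.6, -4.2]
grip_width: 0.504
```

```bash
python3 go.py .446 -.099 .15 114.4
```

```text
jaw now 114.1 shift cm [ 13.72 -23.68  -0.05] turn deg [-0.05 -0.27 -0.35] j7 1.60 pos [0.4748 0.1731 0.1487] f [ 0.5  0.6 -4.2] g 0.504 t 3.87
```

Emit:
{"op": "play_rows", "data": {
  "plan": [
    {"x": 1.6, "y": -2.8, "z": 0, "ax": 0, "ay": 0, "az": 0, "grip": 1},
    {"x": 3.2, "y": -5.6, "z": 0, "ax": 0, "ay": 0, "az": 0, "grip": 1},
    {"x": 4.9, "y": -8.5, "z": 0, "ax": 0, "ay": 0, "az": 0, "grip": 1},
    {"x": 6.6, "y": -11.4, "z": 0, "ax": 0, "ay": 0, "az": 0, "grip": 1},
    {"x": 8.3, "y": -14.3, "z": 0, "ax": 0, "ay": 0, "az": 0, "grip": 1},
    {"x": 10, "y": -17.2, "z": 0, "ax": 0, "ay": 0, "az": 0, "grip": 1},
    {"x": 11.5, "y": -19.8, "z": 0, "ax": 0, "ay": 0, "az": 0, "grip": 1},
    {"x": 12.7, "y": -22, "z": 0, "ax": 0, "ay": 0, "az": 0, "grip": 1},
    {"x": 13.4, "y": -23.2, "z": 0, "ax": 0, "ay": 0, "az": 0, "grip": 1},
    {"x": 13.7, "y": -23.7, "z": 0, "ax": 0, "ay": 0, "az": 0, "grip": 1},
    {"x": 13.7, "y": -23.7, "z": 0, "ax": 0, "ay": 0, "az": 0, "grip": 1},
    {"x": 13.7, "y": -23.7, "z": 0, "ax": 0, "ay": 0, "az": 0, "grip": 1}
  ]
}}

```text
time: 4.87
position: [0.4478, -0.095, 0.1495]
ee_rot: [0.655, -3.071, -0.002]
ft_force: [-0.1, -0.0, -3.6]
grip_width: 0.501
```

```bash
python3 go.py .446 -.099 .019 114.4;  python3 - <<'E'
from cell import robot
import cv2,numpy as np
a=robot.capture("top")["image"][190:310,290:430,::-1]; b=robot.capture("scene")["image"][120:280,200:380,::-1]
cv2.imwrite("pics/g2.png",np.hstack([cv2.resize(a,(400,340)),cv2.resize(b,(382,340))]))
E
```

```text
jaw now 114.1 shift cm [ 0.31 -0.31 13.05] turn deg [ 0.09 -0.09 -0.32] j7 2.16 pos [ 0.4478 -0.095   0.1495] f [-0.1 -0.  -3.6] g 0.501 t 4.87
```

View pics/g2.png

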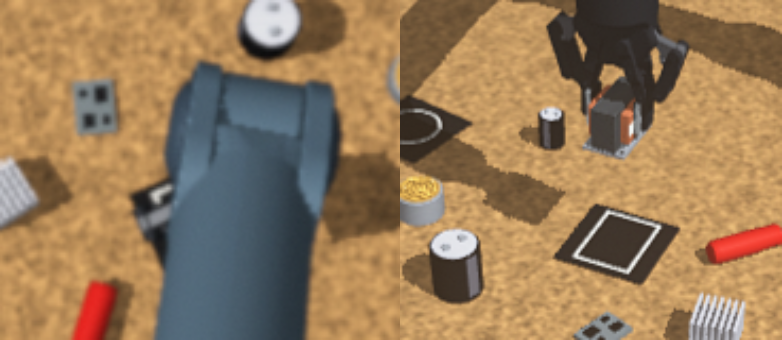

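The transformer hangs upright in the jaws (right half, ~(615,115)) above the oblong tile; lowering it.

Emit:
{"op": "play_rows", "data": {
  "plan": [
    {"x": 0.1, "y": -0.1, "z": 2, "ax": 0, "ay": 0, "az": 0, "grip": 1},
    {"x": 0.3, "y": -0.3, "z": 4.5, "ax": 0, "ay": 0, "az": -0.3, "grip": 1},
    {"x": 0.3, "y": -0.3, "z": 7, "ax": 0, "ay": 0, "az": -0.3, "grip": 1},
    {"x": 0.3, "y": -0.3, "z": 9, "ax": 0, "ay": 0, "az": -0.3, "grip": 1},
    {"x": 0.3, "y": -0.3, "z": 10.5, "ax": 0, "ay": 0, "az": -0.3, "grip": 1},
    {"x": 0.3, "y": -0.3, "z": 11.8, "ax": 0, "ay": 0, "az": -0.3, "grip": 1},
    {"x": 0.3, "y": -0.3, "z": 12.5, "ax": 0, "ay": 0, "az": -0.3, "grip": 1},
    {"x": 0.3, "y": -0.3, "z": 12.9, "ax": 0, "ay": 0, "az": -0.3, "grip": 1},
    {"x": 0.3, "y": -0.3, "z": 13.1, "ax": 0, "ay": 0, "az": -0.3, "grip": 1},
    {"x": 0.3, "y": -0.3, "z": 13.2, "ax": 0, "ay": 0, "az": -0.3, "grip": 1},
    {"x": 0.3, "y": -0.3, "z": 13.2, "ax": 0, "ay": 0, "az": -0.3, "grip": 1}
  ]
}}

```text
time: 5.88
position: [0.4481, -0.0996, 0.0188]
ee_rot: [-0.664, 3.069, -0.0]
ft_force: [0.6, 0.5, -4.7]
grip_width: 0.503
```

```bash
python3 go.py .446 -.099 .0165 114.4
```

```text
jaw now 114.4 shift cm [0.17 0.14 0.23] turn deg [-0.03  0.07  0.01] j7 2.31 pos [ 0.4481 -0.0996  0.0188] f [ 0.6  0.5 -4.7] g 0.503 t 5.88
```

Emit:
{"op": "play_rows", "data": {
  "plan": [
    {"x": 0.2, "y": 0.1, "z": 0.1, "ax": 0, "ay": 0, "az": 0, "grip": 1},
    {"x": 0.2, "y": 0.1, "z": 0.2, "ax": 0, "ay": 0, "az": 0, "grip": 1},
    {"x": 0.2, "y": 0.1, "z": 0.25, "ax": 0, "ay": 0, "az": 0, "grip": 1},
    {"x": 0.2, "y": 0.1, "z": 0.25, "ax": 0, "ay": 0, "az": 0, "grip": 1}
  ]
}}

```text
time: 6.22
position: [0.4451, -0.0997, 0.0164]
ee_rot: [0.663, -3.071, -0.001]
ft_force: [-1.4, -0.0, 2.9]
grip_width: 0.501
```

```bash
python3 go.py .446 -.099 .0165 114.4
```

```text
jaw now 114.4 shift cm [-0.11  0.03 -0.01] turn deg [ 0.03  0.   -0.03] j7 2.31 pos [ 0.4451 -0.0997  0.0164] f [-1.4 -0.   2.9] g 0.501 t 6.22
```

Emit:
{"op": "play_rows", "data": {
  "plan": [
    {"x": 0, "y": 0, "z": 0, "ax": 0, "ay": 0, "az": 0, "grip": -1},
    {"x": 0, "y": 0, "z": 0, "ax": 0, "ay": 0, "az": 0, "grip": -1},
    {"x": 0, "y": 0, "z": 0, "ax": 0, "ay": 0, "az": 0, "grip": -1},
    {"x": 0, "y": 0, "z": 0, "ax": 0, "ay": 0, "az": 0, "grip": -1},
    {"x": 0, "y": 0, "z": 0, "ax": 0, "ay": 0, "az": 0, "grip": -1},
    {"x": 0, "y": 0, "z": -1, "ax": 0, "ay": 0, "az": 0, "grip": -1},
    {"x": 0, "y": 0, "z": -3, "ax": 0, "ay": 0, "az": 0, "grip": -1},
    {"x": 0, "y": 0, "z": -6, "ax": 0, "ay": 0, "az": 0, "grip": -1},
    {"x": 0, "y": 0, "z": -9, "ax": 0, "ay": 0, "az": 0, "grip": -1},
    {"x": 0, "y": 0, "z": -11, "ax": 0, "ay": 0, "az": 0, "grip": -1}
  ]
}}

```text
time: 7.05
position: [0.4462, -0.1001, 0.1288]
ee_rot: [-0.662, 3.068, -0.002]
ft_force: [0.6, 0.2, -0.7]
grip_width: 0.997
```

```bash
python3 go.py .47 .0735 .12 123
```

```text
jaw now 114.4 shift cm [-9.32 14.83  0.88] turn deg [-0.11  0.16 -8.64] j7 2.20 pos [ 0.4462 -0.1001  0.1288] f [ 0.6  0.2 -0.7] g 0.997 t 7.05
```

Emit:
{"op": "play_rows", "data": {
  "plan": [
    {"x": -1.5, "y": 2.4, "z": 0, "ax": 0, "ay": 0, "az": -1.4, "grip": -1},
    {"x": -3.2, "y": 5.1, "z": 0, "ax": 0, "ay": 0, "az": -3, "grip": -1},
    {"x": -5, "y": 8, "z": 0.3, "ax": 0, "ay": 0, "az": -4.7, "grip": -1},
    {"x": -6.8, "y": 10.8, "z": 0.6, "ax": 0, "ay": 0, "az": -6.4, "grip": -1},
    {"x": -8.4, "y": 13.4, "z": 0.8, "ax": 0, "ay": 0, "az": -8, "grip": -1},
    {"x": -9.3, "y": 14.8, "z": 0.9, "ax": 0, "ay": 0, "az": -8.6, "grip": -1},
    {"x": -9.3, "y": 14.8, "z": 0.9, "ax": 0, "ay": 0, "az": -8.6, "grip": -1},
    {"x": -9.3, "y": 14.8, "z": 0.9, "ax": 0, "ay": 0, "az": -8.6, "grip": -1}
  ]
}}

```text
time: 7.72
position: [0.4687, 0.0736, 0.117]
ee_rot: [0.894, -3.011, 0.001]
ft_force: [0.6, -1.2, 0.7]
grip_width: 1.0
```

```bash
python3 go.py .47 .0735 .008 123; python3 - <<'E'
from cell import robot
import cv2,numpy as np
a=robot.capture("top")["image"][190:310,270:410,::-1]; b=robot.capture("scene")["image"][180:340,230:410,::-1]
cv2.imwrite("pics/g3.png",np.hstack([cv2.resize(a,(400,340)),cv2.resize(b,(382,340))]))
E
```

```text
jaw now 123.1 shift cm [-0.11 -0.08 10.9 ] turn deg [-0.04 -0.03  0.08] j7 1.96 pos [0.4687 0.0736 0.117 ] f [ 0.6 -1.2  0.7] g 1.000 t 7.72
```

View pics/g3.png

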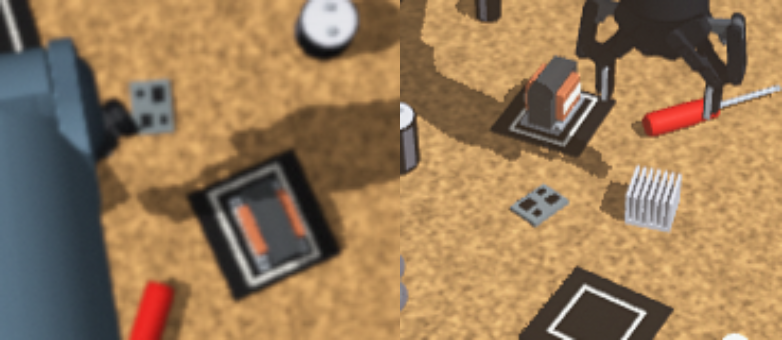

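Emit:
{"op": "play_rows", "data": {
  "plan": [
    {"x": -0.1, "y": -0.1, "z": 2.5, "ax": 0, "ay": 0, "az": 0, "grip": -1},
    {"x": -0.1, "y": -0.1, "z": 5, "ax": 0, "ay": 0, "az": 0, "grip": -1},
    {"x": -0.1, "y": -0.1, "z": 7.5, "ax": 0, "ay": 0, "az": 0, "grip": -1},
    {"x": -0.1, "y": -0.1, "z": 9.5, "ax": 0, "ay": 0, "az": 0, "grip": -1},
    {"x": -0.1, "y": -0.1, "z": 10.5, "ax": 0, "ay": 0, "az": 0, "grip": -1},
    {"x": -0.1, "y": -0.1, "z": 10.9, "ax": 0, "ay": 0, "az": 0, "grip": -1},
    {"x": -0.1, "y": -0.1, "z": 10.9, "ax": 0, "ay": 0, "az": 0, "grip": 1},
    {"x": -0.1, "y": -0.1, "z": 10.9, "ax": 0, "ay": 0, "az": 0, "grip": 1},
    {"x": -0.1, "y": -0.1, "z": 10.9, "ax": 0, "ay": 0, "az": 0, "grip": 1},
    {"x": -0.1, "y": -0.1, "z": 10.9, "ax": 0, "ay": 0, "az": 0, "grip": 1},
    {"x": -0.1, "y": -0.1, "z": 10.9, "ax": 0, "ay": 0, "az": 0, "grip": 1},
    {"x": -0.1, "y": -0.1, "z": 10.9, "ax": 0, "ay": 0, "az": 0, "grip": 1}
  ],
  "force": 50
}}

```text
time: 8.82
position: [0.4717, 0.0737, 0.0093]
ee_rot: [-0.891, 3.009, 0.0]
ft_force: [-0.6, -0.8, 6.5]
grip_width: 0.506
```

Emit:
{"op": "play_rows", "data": {
  "plan": [
    {"x": 0, "y": 0, "z": 0, "ax": 0, "ay": 0, "az": 0, "grip": 1},
    {"x": 0, "y": 0, "z": 0, "ax": 0, "ay": 0, "az": 0, "grip": 1},
    {"x": 0, "y": 0, "z": 0, "ax": 0, "ay": 0, "az": 0, "grip": 1},
    {"x": 0, "y": 0, "z": 0, "ax": 0, "ay": 0, "az": 0, "grip": 1}
  ]
}}

```text
time: 9.15
position: [0.4717, 0.0736, 0.0093]
ee_rot: [-0.891, 3.009, 0.0]
ft_force: [-0.1, -0.9, 6.5]
grip_width: 0.505
```

```bash
python3 go.py .6054 .1445 .12 108; python3 - <<'E'
from cell import robot
import cv2,numpy as np
a=robot.capture("top")["image"][190:310,230:370,::-1]; b=robot.capture("scene")["image"][180:340,260:440,::-1]
cv2.imwrite("pics/g4.png",np.hstack([cv2.resize(a,(400,340)),cv2.resize(b,(382,340))]))
E
```

```text
jaw now 123.0 shift cm [-15.1   -1.34 -11.03] turn deg [-0.03  0.18 14.98] j7 2.03 pos [0.4717 0.0736 0.0093] f [-0.1 -0.9  6.5] g 0.505 t 9.15
```

View pics/g4.png

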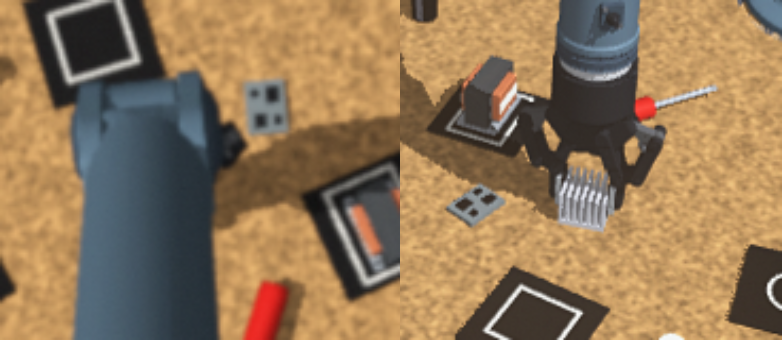

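The jaws hold the heat sink by its outer fins (right half, ~(585,195)). Lift and carry.

Emit:
{"op": "play_rows", "data": {
  "plan": [
    {"x": 0, "y": 0, "z": -1, "ax": 0, "ay": 0, "az": 0, "grip": 1},
    {"x": 0, "y": 0, "z": -3, "ax": 0, "ay": 0, "az": 0, "grip": 1},
    {"x": 0, "y": 0, "z": -5.5, "ax": 0, "ay": 0, "az": 0, "grip": 1},
    {"x": -1, "y": -0.1, "z": -8, "ax": 0, "ay": 0, "az": 1, "grip": 1},
    {"x": -3, "y": -0.3, "z": -10, "ax": 0, "ay": 0, "az": 3, "grip": 1},
    {"x": -5.5, "y": -0.5, "z": -11, "ax": 0, "ay": 0, "az": 6, "grip": 1},
    {"x": -8, "y": -0.7, "z": -11, "ax": 0, "ay": 0, "az": 9, "grip": 1},
    {"x": -10.5, "y": -0.9, "z": -11, "ax": 0, "ay": 0, "az": 12, "grip": 1},
    {"x": -13, "y": -1.1, "z": -11, "ax": 0, "ay": 0, "az": 14, "grip": 1},
    {"x": -15.1, "y": -1.3, "z": -11, "ax": 0, "ay": 0, "az": 15, "grip": 1},
    {"x": -15.1, "y": -1.3, "z": -11, "ax": 0, "ay": 0, "az": 15, "grip": 1},
    {"x": -15.1, "y": -1.3, "z": -11, "ax": 0, "ay": 0, "az": 15, "grip": 1}
  ]
}}

```text
time: 10.25
position: [0.6038, 0.1454, 0.1177]
ee_rot: [0.494, -3.102, 0.0]
ft_force: [-1.4, -0.1, -1.8]
grip_width: 0.507
```

```bash
python3 go.py .6054 .1445 .0145 108; python3 - <<'E'
from cell import robot
import cv2,numpy as np
b=robot.capture("scene")["image"][180:400,220:460,::-1]
cv2.imwrite("pics/g5.png",cv2.resize(b,(720,600)))
E
```

```text
jaw now 108.1 shift cm [-0.13 -0.13 10.32] turn deg [-0.01 -0.04  0.09] j7 1.70 pos [0.6038 0.1454 0.1177] f [-1.4 -0.1 -1.8] g 0.507 t 10.25
```

View pics/g5.png

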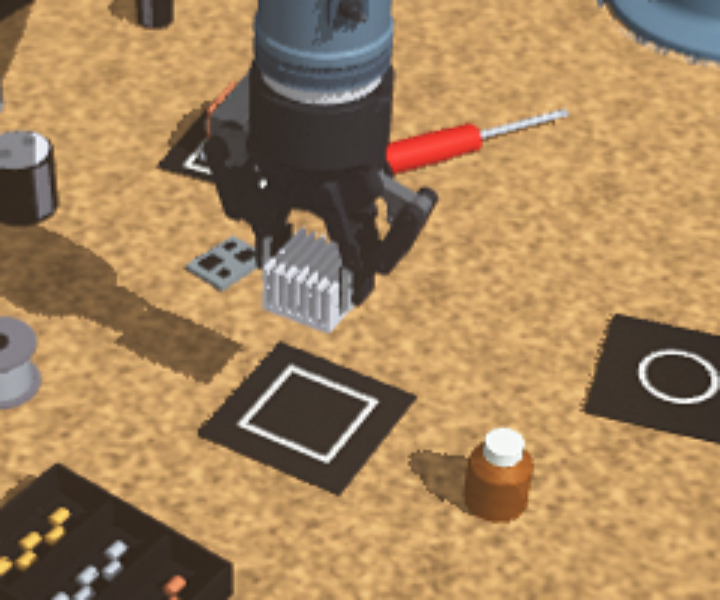

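Heat sink held level above the square tile; lowering.

Emit:
{"op": "play_rows", "data": {
  "plan": [
    {"x": -0.1, "y": -0.1, "z": 2, "ax": 0, "ay": 0, "az": 0, "grip": 1},
    {"x": -0.1, "y": -0.1, "z": 4, "ax": 0, "ay": 0, "az": 0, "grip": 1},
    {"x": -0.1, "y": -0.1, "z": 6, "ax": 0, "ay": 0, "az": 0, "grip": 1},
    {"x": -0.1, "y": -0.1, "z": 8, "ax": 0, "ay": 0, "az": 0, "grip": 1},
    {"x": -0.1, "y": -0.1, "z": 9.3, "ax": 0, "ay": 0, "az": 0, "grip": 1},
    {"x": -0.1, "y": -0.1, "z": 9.9, "ax": 0, "ay": 0, "az": 0, "grip": 1},
    {"x": -0.1, "y": -0.1, "z": 10.2, "ax": 0, "ay": 0, "az": 0, "grip": 1},
    {"x": -0.1, "y": -0.1, "z": 10.3, "ax": 0, "ay": 0, "az": 0, "grip": 1},
    {"x": -0.1, "y": -0.1, "z": 10.4, "ax": 0, "ay": 0, "az": 0, "grip": 1},
    {"x": -0.1, "y": -0.1, "z": 10.4, "ax": 0, "ay": 0, "az": 0, "grip": 1},
    {"x": -0.1, "y": -0.1, "z": 10.4, "ax": 0, "ay": 0, "az": 0, "grip": 1}
  ]
}}

```text
time: 11.22
position: [0.6059, 0.1442, 0.0148]
ee_rot: [-0.491, 3.101, 0.0]
ft_force: [-0.2, 0.3, -0.4]
grip_width: 0.505
```

```bash
python3 go.py .6054 .1445 .0135 108
```

```text
jaw now 108.0 shift cm [0.04 0.05 0.13] turn deg [ 0.    0.11 -0.01] j7 1.73 pos [0.6059 0.1442 0.0148] f [-0.2  0.3 -0.4] g 0.505 t 11.22
```

Nearly down; one more millimetre, then release and rise.

Emit:
{"op": "play_rows", "data": {
  "plan": [
    {"x": 0, "y": 0, "z": 0.05, "ax": 0, "ay": 0, "az": 0, "grip": 1},
    {"x": 0, "y": 0, "z": 0.1, "ax": 0, "ay": 0, "az": 0, "grip": 1},
    {"x": 0, "y": 0, "z": 0.1, "ax": 0, "ay": 0, "az": 0, "grip": 1},
    {"x": 0, "y": 0, "z": 0.1, "ax": 0, "ay": 0, "az": 0, "grip": -1},
    {"x": 0, "y": 0, "z": 0.1, "ax": 0, "ay": 0, "az": 0, "grip": -1},
    {"x": 0, "y": 0, "z": 0.1, "ax": 0, "ay": 0, "az": 0, "grip": -1},
    {"x": 0, "y": 0, "z": 0.1, "ax": 0, "ay": 0, "az": 0, "grip": -1},
    {"x": 0, "y": 0, "z": 0.1, "ax": 0, "ay": 0, "az": 0, "grip": -1},
    {"x": 0, "y": 0, "z": -2, "ax": 0, "ay": 0, "az": 0, "grip": -1},
    {"x": 0, "y": 0, "z": -5, "ax": 0, "ay": 0, "az": 0, "grip": -1},
    {"x": 0, "y": 0, "z": -8, "ax": 0, "ay": 0, "az": 0, "grip": -1},
    {"x": 0, "y": 0, "z": -11, "ax": 0, "ay": 0, "az": 0, "grip": -1}
  ]
}}

```text
time: 12.22
position: [0.6046, 0.1437, 0.1245]
ee_rot: [0.491, -3.102, 0.001]
ft_force: [0.2, -1.3, 0.1]
grip_width: 1.001
```

```bash
python3 go.py .613 -.148 .13 80
```

```text
jaw now 108.0 shift cm [  8.21 -28.    -0.53] turn deg [-0.03 -0.06 27.98] j7 1.70 pos [0.6046 0.1437 0.1245] f [ 0.2 -1.3  0.1] g 1.001 t 12.22
```

Emit:
{"op": "play_rows", "data": {
  "plan": [
    {"x": 0.6, "y": -2, "z": -0.5, "ax": 0, "ay": 0, "az": 2, "grip": -1},
    {"x": 1.6, "y": -5.4, "z": -0.5, "ax": 0, "ay": 0, "az": 5.5, "grip": -1},
    {"x": 2.6, "y": -9, "z": -0.5, "ax": 0, "ay": 0, "az": 9, "grip": -1},
    {"x": 3.6, "y": -12.5, "z": -0.5, "ax": 0, "ay": 0, "az": 12.5, "grip": -1},
    {"x": 4.7, "y": -16, "z": -0.5, "ax": 0, "ay": 0, "az": 16, "grip": -1},
    {"x": 5.7, "y": -19.5, "z": -0.5, "ax": 0, "ay": 0, "az": 19.5, "grip": -1},
    {"x": 6.7, "y": -23, "z": -0.5, "ax": 0, "ay": 0, "az": 23, "grip": -1},
    {"x": 7.6, "y": -26, "z": -0.5, "ax": 0, "ay": 0, "az": 26, "grip": -1},
    {"x": 8.2, "y": -28, "z": -0.5, "ax": 0, "ay": 0, "az": 28, "grip": -1},
    {"x": 8.2, "y": -28, "z": -0.5, "ax": 0, "ay": 0, "az": 28, "grip": -1},
    {"x": 8.2, "y": -28, "z": -0.5, "ax": 0, "ay": 0, "az": 28, "grip": -1}
  ]
}}

```text
time: 13.13
position: [0.6124, -0.151, 0.1284]
ee_rot: [-0.282, -3.128, 0.002]
ft_force: [-0.3, 0.8, -0.7]
grip_width: 1.003
```

```bash
python3 go.py .613 -.148 .014 80; python3 - <<'E'
from h import *
from cell import robot
t=robot.capture("top"); s=robot.capture("scene")
pickle.dump(t,open("top1.pkl","wb"));pickle.dump(s,open("scene1.pkl","wb"))
a=t["image"][170:310,230:430,::-1]; b=s["image"][180:360,190:410,::-1]
cv2.imwrite("pics/g6.png",np.hstack([cv2.resize(a,(400,320)),cv2.resize(b,(390,320))]))
hsv=cv2.cvtColor(t["image"],cv2.COLOR_RGB2HSV).astype(int)
p=cloud(s)
for nm,(x,y,z0,z1) in {"core":(.446,-.099,.047,.06),"sink":(.6054,.1445,.034,.048)}.items():
    q=p.reshape(-1,3); q=q[(q[:,2]>z0)&(q[:,2]<z1)&(abs(q[:,0]-x)<.05)&(abs(q[:,1]-y)<.05)]
    r=cv2.minAreaRect((q[:,:2]*1000).astype(np.float32)); print(nm,len(q),np.round(r[0],1),np.round(r[1],1),round(r[2],1))
E
```

```text
jaw now 79.7 shift cm [-1.000e-02  3.200e-01  1.144e+01] turn deg [-0.07 -0.04 -0.31] j7 1.76 pos [ 0.6124 -0.151   0.1284] f [-0.3  0.8 -0.7] g 1.003 t 13.13
core 313 [444.9 -98.6] [70.8 44.2] 24.0
sink 422 [604.9 144.2] [49.7 45.5] 19.4
```

View pics/g6.png

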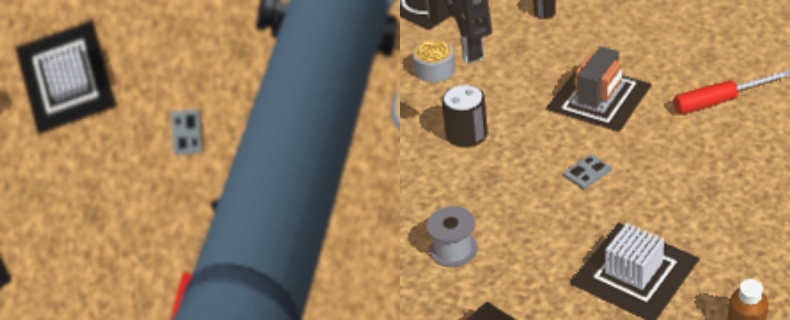

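Heat sink and transformer sit square inside their outlines, within about 2 mm of centre. Now the large capacitor.

Emit:
{"op": "play_rows", "data": {
  "plan": [
    {"x": 0, "y": 0.3, "z": 2.5, "ax": 0, "ay": 0, "az": 0, "grip": -1},
    {"x": 0, "y": 0.3, "z": 5, "ax": 0, "ay": 0, "az": 0, "grip": -1},
    {"x": 0, "y": 0.3, "z": 7.5, "ax": 0, "ay": 0, "az": 0, "grip": -1},
    {"x": 0, "y": 0.3, "z": 9.5, "ax": 0, "ay": 0, "az": 0, "grip": -1},
    {"x": 0, "y": 0.3, "z": 10.9, "ax": 0, "ay": 0, "az": 0, "grip": -1},
    {"x": 0, "y": 0.3, "z": 11.4, "ax": 0, "ay": 0, "az": 0, "grip": -1},
    {"x": 0, "y": 0.3, "z": 11.4, "ax": 0, "ay": 0, "az": 0, "grip": 1},
    {"x": 0, "y": 0.3, "z": 11.4, "ax": 0, "ay": 0, "az": 0, "grip": 1},
    {"x": 0, "y": 0.3, "z": 11.4, "ax": 0, "ay": 0, "az": 0, "grip": 1},
    {"x": 0, "y": 0.3, "z": 11.4, "ax": 0, "ay": 0, "az": 0, "grip": 1},
    {"x": 0, "y": 0.3, "z": 11.4, "ax": 0, "ay": 0, "az": 0, "grip": 1},
    {"x": 0, "y": 0.3, "z": 11.4, "ax": 0, "ay": 0, "az": 0, "grip": 1}
  ]
}}

```text
time: 14.23
position: [0.6159, -0.1454, 0.0168]
ee_rot: [0.274, 3.126, -0.001]
ft_force: [0.2, 1.2, 6.1]
grip_width: 0.572
```

Emit:
{"op": "play_rows", "data": {
  "plan": [
    {"x": 0, "y": 0, "z": 0, "ax": 0, "ay": 0, "az": 0, "grip": 1},
    {"x": 0, "y": 0, "z": 0, "ax": 0, "ay": 0, "az": 0, "grip": 1},
    {"x": 0, "y": 0, "z": 0, "ax": 0, "ay": 0, "az": 0, "grip": 1},
    {"x": 0, "y": 0, "z": 0, "ax": 0, "ay": 0, "az": 0, "grip": 1}
  ]
}}

```text
time: 14.57
position: [0.6159, -0.1454, 0.0168]
ee_rot: [0.274, 3.126, -0.001]
ft_force: [0.1, -0.1, 6.6]
grip_width: 0.567
```

```bash
python3 go.py .4905 -.4167 .15 60
```

```text
jaw now 80.0 shift cm [  7.58 -28.9  -13.35] turn deg [ 0.04  0.22 19.97] j7 1.81 pos [ 0.6159 -0.1454  0.0168] f [ 0.1 -0.1  6.6] g 0.567 t 14.57
```

Emit:
{"op": "play_rows", "data": {
  "plan": [
    {"x": 0, "y": 0, "z": -1, "ax": 0, "ay": 0, "az": 0, "grip": 1},
    {"x": 0, "y": 0, "z": -3, "ax": 0, "ay": 0, "az": 0, "grip": 1},
    {"x": 0, "y": 0, "z": -5.5, "ax": 0, "ay": 0, "az": 0, "grip": 1},
    {"x": 0, "y": 0, "z": -8.5, "ax": 0, "ay": 0, "az": 0, "grip": 1},
    {"x": 0.3, "y": -1, "z": -11, "ax": 0, "ay": 0, "az": 1, "grip": 1},
    {"x": 0.8, "y": -3, "z": -12.7, "ax": 0, "ay": 0, "az": 3, "grip": 1},
    {"x": 1.5, "y": -6, "z": -13.3, "ax": 0, "ay": 0, "az": 5, "grip": 1},
    {"x": 2.3, "y": -9, "z": -13.3, "ax": 0, "ay": 0, "az": 7, "grip": 1},
    {"x": 3.1, "y": -12, "z": -13.3, "ax": 0, "ay": 0, "az": 9, "grip": 1},
    {"x": 3.9, "y": -15, "z": -13.3, "ax": 0, "ay": 0, "az": 11, "grip": 1},
    {"x": 4.7, "y": -18, "z": -13.3, "ax": 0, "ay": 0, "az": 13, "grip": 1},
    {"x": 5.5, "y": -21, "z": -13.3, "ax": 0, "ay": 0, "az": 15, "grip": 1}
  ]
}}

```text
time: 15.57
position: [0.5219, -0.3424, 0.1476]
ee_rot: [-0.682, -3.065, -0.002]
ft_force: [0.6, 0.0, -1.1]
grip_width: 0.572
```

```bash
python3 go.py .493 -.4165 .15 60
```

```text
jaw now 64.9 shift cm [-0.53 -7.94 -0.25] turn deg [ 0.04 -0.09  4.9 ] j7 1.88 pos [ 0.5219 -0.3424  0.1476] f [ 0.6  0.  -1.1] g 0.572 t 15.57
```

Emit:
{"op": "play_rows", "data": {
  "plan": [
    {"x": -0.2, "y": -2.8, "z": 0, "ax": 0, "ay": 0, "az": 2, "grip": 1},
    {"x": -0.3, "y": -5, "z": 0, "ax": 0, "ay": 0, "az": 4, "grip": 1},
    {"x": -0.4, "y": -6.8, "z": 0, "ax": 0, "ay": 0, "az": 4.9, "grip": 1},
    {"x": -0.5, "y": -7.7, "z": 0, "ax": 0, "ay": 0, "az": 4.9, "grip": 1},
    {"x": -0.5, "y": -7.9, "z": 0, "ax": 0, "ay": 0, "az": 4.9, "grip": 1},
    {"x": -0.5, "y": -7.9, "z": 0, "ax": 0, "ay": 0, "az": 4.9, "grip": 1},
    {"x": -0.5, "y": -7.9, "z": 0, "ax": 0, "ay": 0, "az": 4.9, "grip": 1}
  ]
}}

```text
time: 16.15
position: [0.4956, -0.4136, 0.1474]
ee_rot: [-0.807, -3.036, -0.003]
ft_force: [0.6, 0.5, -0.8]
grip_width: 0.571
```

```bash
python3 go.py .493 -.4165 .021 60; python3 - <<'E'
from cell import robot
import cv2,numpy as np
b=robot.capture("scene")["image"][60:260,110:330,::-1]
cv2.imwrite("pics/g7.png",cv2.resize(b,(660,600)))
E
```

```text
jaw now 60.2 shift cm [ 0.07 -0.41 12.64] turn deg [ 0.11 -0.05  0.22] j7 1.93 pos [ 0.4956 -0.4136  0.1474] f [ 0.6  0.5 -0.8] g 0.571 t 16.15
```

View pics/g7.png

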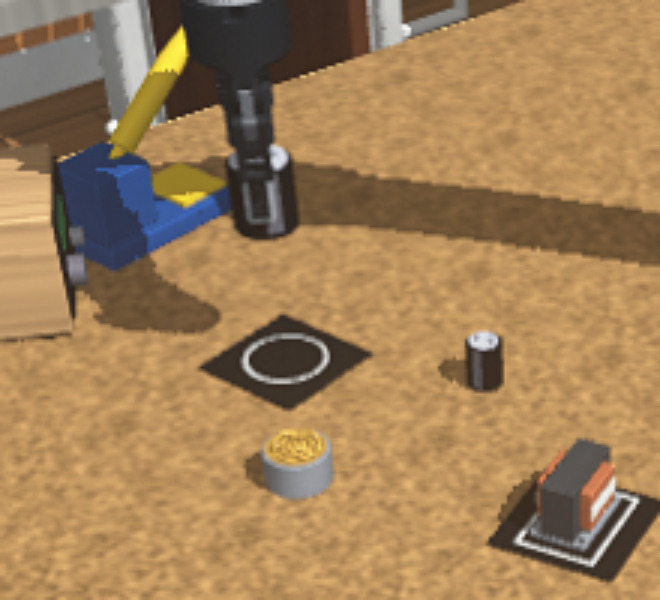

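The large cap hangs upright in the jaws (~(263,190)) over its tile; lowering to contact height 0.0208.

Emit:
{"op": "play_rows", "data": {
  "plan": [
    {"x": 0, "y": -0.2, "z": 2, "ax": 0, "ay": 0, "az": 0, "grip": 1},
    {"x": 0.1, "y": -0.4, "z": 4.5, "ax": 0, "ay": 0, "az": 0, "grip": 1},
    {"x": 0.1, "y": -0.4, "z": 7, "ax": 0, "ay": 0, "az": 0, "grip": 1},
    {"x": 0.1, "y": -0.4, "z": 9, "ax": 0, "ay": 0, "az": 0, "grip": 1},
    {"x": 0.1, "y": -0.4, "z": 10.7, "ax": 0, "ay": 0, "az": 0, "grip": 1},
    {"x": 0.1, "y": -0.4, "z": 11.8, "ax": 0, "ay": 0, "az": 0, "grip": 1},
    {"x": 0.1, "y": -0.4, "z": 12.3, "ax": 0, "ay": 0, "az": 0, "grip": 1},
    {"x": 0.1, "y": -0.4, "z": 12.5, "ax": 0, "ay": 0, "az": 0, "grip": 1},
    {"x": 0.1, "y": -0.4, "z": 12.6, "ax": 0, "ay": 0, "az": 0, "grip": 1},
    {"x": 0.1, "y": -0.4, "z": 12.6, "ax": 0, "ay": 0, "az": 0, "grip": 1}
  ]
}}

```text
time: 17.03
position: [0.4926, -0.4191, 0.0228]
ee_rot: [0.81, 3.034, -0.001]
ft_force: [-0.4, -0.0, -1.3]
grip_width: 0.574
```

```bash
python3 go.py .493 -.4165 .0207 60
```

```text
jaw now 60.1 shift cm [0.09 0.25 0.21] turn deg [-0.01  0.11  0.11] j7 2.01 pos [ 0.4926 -0.4191  0.0228] f [-0.4 -0.  -1.3] g 0.574 t 17.03
```

Emit:
{"op": "play_rows", "data": {
  "plan": [
    {"x": 0.1, "y": 0.2, "z": 0.1, "ax": 0, "ay": 0, "az": 0, "grip": 1},
    {"x": 0.1, "y": 0.2, "z": 0.2, "ax": 0, "ay": 0, "az": 0, "grip": 1},
    {"x": 0.1, "y": 0.2, "z": 0.25, "ax": 0, "ay": 0, "az": 0, "grip": 1},
    {"x": 0.1, "y": 0.2, "z": 0.25, "ax": 0, "ay": 0, "az": 0, "grip": 1}
  ]
}}

```text
time: 17.37
position: [0.4927, -0.4166, 0.0208]
ee_rot: [0.81, 3.034, 0.001]
ft_force: [-1.6, 1.5, 4.3]
grip_width: 0.569
```

```bash
python3 go.py .493 -.4165 .0207 60
```

```text
jaw now 60.1 shift cm [-0.03  0.02  0.01] turn deg [0.05 0.08 0.1 ] j7 2.01 pos [ 0.4927 -0.4166  0.0208] f [-1.6  1.5  4.3] g 0.569 t 17.37
```

Contact (+4 N up). Release and rise.

Emit:
{"op": "play_rows", "data": {
  "plan": [
    {"x": 0, "y": 0, "z": 0, "ax": 0, "ay": 0, "az": 0, "grip": -1},
    {"x": 0, "y": 0, "z": 0, "ax": 0, "ay": 0, "az": 0, "grip": -1},
    {"x": 0, "y": 0, "z": 0, "ax": 0, "ay": 0, "az": 0, "grip": -1},
    {"x": 0, "y": 0, "z": 0, "ax": 0, "ay": 0, "az": 0, "grip": -1},
    {"x": 0, "y": 0, "z": 0, "ax": 0, "ay": 0, "az": 0, "grip": -1},
    {"x": 0, "y": 0, "z": 0, "ax": 0, "ay": 0, "az": 0, "grip": -1},
    {"x": 0, "y": 0, "z": -1.5, "ax": 0, "ay": 0, "az": 0, "grip": -1},
    {"x": 0, "y": 0, "z": -4, "ax": 0, "ay": 0, "az": 0, "grip": -1},
    {"x": 0, "y": 0, "z": -7, "ax": 0, "ay": 0, "az": 0, "grip": -1},
    {"x": 0, "y": 0, "z": -10, "ax": 0, "ay": 0, "az": 0, "grip": -1},
    {"x": 0, "y": 0, "z": -11, "ax": 0, "ay": 0, "az": 0, "grip": -1}
  ]
}}

```text
time: 18.28
position: [0.4941, -0.4193, 0.1355]
ee_rot: [0.81, 3.027, -0.005]
ft_force: [1.5, -1.3, 1.0]
grip_width: 1.004
```

```bash
python3 go.py .385 -.285 .12 60
```

```text
jaw now 60.0 shift cm [16.17  6.19  1.4 ] turn deg [-0.06  0.52  0.05] j7 1.95 pos [ 0.4941 -0.4193  0.1355] f [ 1.5 -1.3  1. ] g 1.004 t 18.28
```

Emit:
{"op": "play_rows", "data": {
  "plan": [
    {"x": 1.5, "y": 0.6, "z": 0, "ax": 0, "ay": 0, "az": 0, "grip": -1},
    {"x": 4.3, "y": 1.6, "z": 0.2, "ax": 0, "ay": 0, "az": 0, "grip": -1},
    {"x": 7.5, "y": 2.8, "z": 0.5, "ax": 0, "ay": 0, "az": 0, "grip": -1},
    {"x": 10.5, "y": 4, "z": 1, "ax": 0, "ay": 0, "az": 0, "grip": -1},
    {"x": 13.3, "y": 5.1, "z": 1.3, "ax": 0, "ay": 0, "az": 0, "grip": -1},
    {"x": 15.4, "y": 5.9, "z": 1.4, "ax": 0, "ay": 0.4, "az": 0, "grip": -1},
    {"x": 16.2, "y": 6.2, "z": 1.4, "ax": 0, "ay": 0.4, "az": 0, "grip": -1},
    {"x": 16.2, "y": 6.2, "z": 1.4, "ax": 0, "ay": 0.4, "az": 0, "grip": -1},
    {"x": 16.2, "y": 6.2, "z": 1.4, "ax": 0, "ay": 0.4, "az": 0, "grip": -1}
  ]
}}

```text
time: 19.03
position: [0.3834, -0.2827, 0.1161]
ee_rot: [-0.809, -3.031, -0.002]
ft_force: [1.1, 0.1, 0.3]
grip_width: 1.0
```

```bash
python3 go.py .385 -.285 .008 60; python3 - <<'E'
from h import *
from cell import robot
t=robot.capture("top"); s=robot.capture("scene")
b=s["image"][80:260,130:330,::-1]; a=t["image"][190:330,380:540,::-1]
cv2.imwrite("pics/g8.png",np.hstack([cv2.resize(a,(400,350)),cv2.resize(b,(389,350))]))
q=cloud(s).reshape(-1,3); q=q[(q[:,2]>.058)&(q[:,2]<.07)&(abs(q[:,0]-.49)<.04)&(abs(q[:,1]+.417)<.04)]
print(len(q),q.mean(0),(q.max(0)+q.min(0))/2)
E
```

```text
jaw now 60.1 shift cm [-0.29 -0.12 10.8 ] turn deg [ 0.   -0.24  0.1 ] j7 1.77 pos [ 0.3834 -0.2827  0.1161] f [1.1 0.1 0.3] g 1.000 t 19.03
192 [ 0.49263385 -0.41079198  0.06224487] [ 0.49159029 -0.41179557  0.06267453]
```

View pics/g8.png

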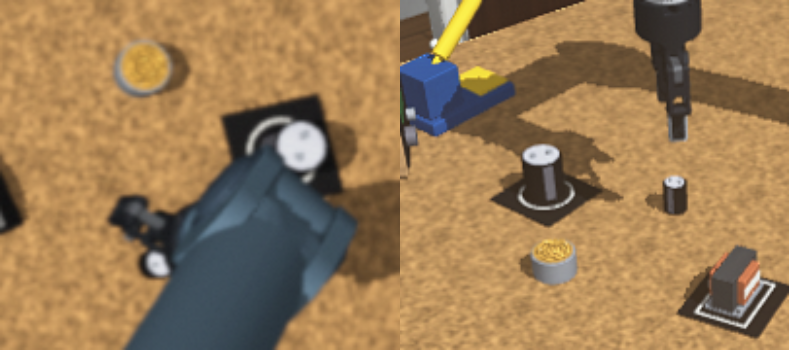

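```bash
python3 - <<'E'
from h import *
from cell import robot
t=robot.capture("top"); s=robot.capture("scene")
for n,c,z0 in(("top",t,.064),("scene",s,.064)):
    u,v=proj(c,[(.4905,-.4165,z0)])[0].astype(int)
    h=cv2.cvtColor(c["image"],cv2.COLOR_RGB2HSV).astype(int)
    m=np.zeros((480,640),np.uint8); r=16
    m[v-r:v+r,u-r:u+r]=((h[...,1]<70)&(h[...,2]>140))[v-r:v+r,u-r:u+r]
    cs,_=cv2.findContours(m,cv2.RETR_EXTERNAL,cv2.CHAIN_APPROX_NONE)
    q=max(cs,key=cv2.contourArea); w=(cast(c,q,z0)[:,:2]*1000).astype(np.float32)
    print(n,(u,v),q.reshape(-1,2).mean(0),cv2.fitEllipse(w),cv2.minEnclosingCircle(w))
E
```

```text
top (np.int64(500), np.int64(248)) [500.11538462 248.        ] ((492.1302185058594, -416.45501708984375), (41.505550384521484, 43.1474723815918), 123.86772155761719) ((491.9163818359375, -416.14923095703125), 22.07793426513672)
scene (np.int64(201), np.int64(158)) [202.04761905 159.04761905] ((490.5840759277344, -414.54888916015625), (42.49528884887695, 45.904273986816406), 157.9226531982422) ((489.9647216796875, -414.2977294921875), 24.025705337524414)
```

Large cap is within about 3 mm of its circle in both views. Now the small one.

Emit:
{"op": "play_rows", "data": {
  "plan": [
    {"x": -0.2, "y": -0.1, "z": 2.5, "ax": 0, "ay": 0, "az": 0, "grip": -1},
    {"x": -0.2, "y": -0.1, "z": 5, "ax": 0, "ay": 0, "az": 0, "grip": -1},
    {"x": -0.2, "y": -0.1, "z": 7.5, "ax": 0, "ay": 0, "az": 0, "grip": -1},
    {"x": -0.2, "y": -0.1, "z": 9.5, "ax": 0, "ay": 0, "az": 0, "grip": -1},
    {"x": -0.2, "y": -0.1, "z": 10.5, "ax": 0, "ay": 0, "az": 0, "grip": -1},
    {"x": -0.2, "y": -0.1, "z": 10.7, "ax": 0, "ay": 0, "az": 0, "grip": -1},
    {"x": -0.2, "y": -0.1, "z": 10.7, "ax": 0, "ay": 0, "az": 0, "grip": -1}
  ],
  "force": 35
}}

```text
time: 19.82
position: [0.3829, -0.284, 0.0079]
ee_rot: [-0.809, -3.028, -0.002]
ft_force: [0.1, -0.5, -0.3]
grip_width: 1.004
```

```bash
python3 go.py .385 -.285 .009 60; python3 - <<'E'
from cell import robot
import cv2,numpy as np
t=robot.capture("top"); s=robot.capture("scene")
b=s["image"][120:220,220:340,::-1]; a=t["image"][250:330,390:480,::-1]
cv2.imwrite("pics/g9.png",np.hstack([cv2.resize(a,(394,350)),cv2.resize(b,(400,350))]))
E
```

```text
jaw now 60.1 shift cm [-0.24  0.02 -0.11] turn deg [-0.04 -0.45  0.06] j7 1.93 pos [ 0.3829 -0.284   0.0079] f [ 0.1 -0.5 -0.3] g 1.004 t 19.82
```

View pics/g9.png

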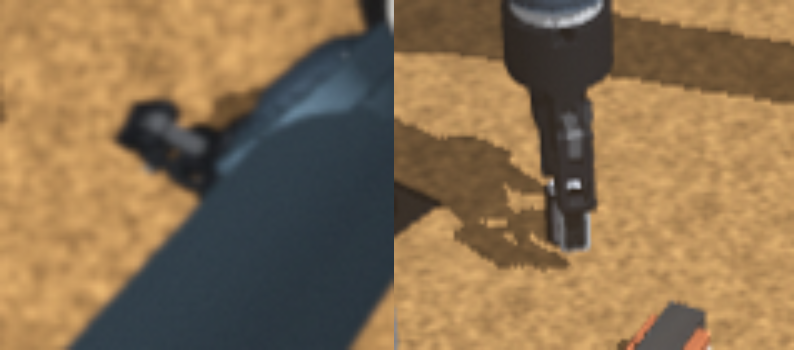

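The near finger hides the cap at (570,225) in the scene view, as it should when aligned. Closing with a 2 mm correction.

Emit:
{"op": "play_rows", "data": {
  "plan": [
    {"x": -0.2, "y": 0, "z": -0.1, "ax": 0, "ay": 0, "az": 0, "grip": -1},
    {"x": -0.2, "y": 0, "z": -0.1, "ax": 0, "ay": -0.4, "az": 0, "grip": 1},
    {"x": -0.2, "y": 0, "z": -0.1, "ax": 0, "ay": -0.4, "az": 0, "grip": 1},
    {"x": -0.2, "y": 0, "z": -0.1, "ax": 0, "ay": -0.4, "az": 0, "grip": 1},
    {"x": -0.2, "y": 0, "z": -0.1, "ax": 0, "ay": -0.4, "az": 0, "grip": 1},
    {"x": -0.2, "y": 0, "z": -0.1, "ax": 0, "ay": -0.4, "az": 0, "grip": 1},
    {"x": -0.2, "y": 0, "z": -0.1, "ax": 0, "ay": -0.4, "az": 0, "grip": 1},
    {"x": -0.2, "y": 0, "z": -0.1, "ax": 0, "ay": -0.4, "az": 0, "grip": 1},
    {"x": -0.2, "y": 0, "z": -0.1, "ax": 0, "ay": -0.4, "az": 0, "grip": 1},
    {"x": -0.2, "y": 0, "z": -0.1, "ax": 0, "ay": -0.4, "az": 0, "grip": 1},
    {"x": -0.2, "y": 0, "z": -0.1, "ax": 0, "ay": -0.4, "az": 0, "grip": 1},
    {"x": -0.2, "y": 0, "z": -0.1, "ax": 0, "ay": -0.4, "az": 0, "grip": 1}
  ],
  "force": 35
}}

```text
time: 20.92
position: [0.3848, -0.2845, 0.0096]
ee_rot: [0.811, 3.035, 0.0]
ft_force: [-0.4, 0.7, 5.0]
grip_width: 0.338
```

```bash
python3 go.py .44 -.02 .16 80
```

```text
jaw now 60.1 shift cm [  8.41  25.68 -15.03] turn deg [ 2.000e-02  1.000e-02 -1.992e+01] j7 1.94 pos [ 0.3848 -0.2845  0.0096] f [-0.4  0.7  5. ] g 0.338 t 20.92
```

Emit:
{"op": "play_rows", "data": {
  "plan": [
    {"x": 0, "y": 0, "z": -1, "ax": 0, "ay": 0, "az": 0, "grip": 1},
    {"x": 0, "y": 0, "z": -3, "ax": 0, "ay": 0, "az": 0, "grip": 1},
    {"x": 0, "y": 0, "z": -6, "ax": 0, "ay": 0, "az": 0, "grip": 1},
    {"x": 0, "y": 0, "z": -9, "ax": 0, "ay": 0, "az": 0, "grip": 1},
    {"x": 0.3, "y": 1, "z": -12, "ax": 0, "ay": 0, "az": -1, "grip": 1},
    {"x": 1.1, "y": 3.5, "z": -14.5, "ax": 0, "ay": 0, "az": -3, "grip": 1},
    {"x": 2.1, "y": 6.5, "z": -15, "ax": 0, "ay": 0, "az": -6, "grip": 1},
    {"x": 3.2, "y": 9.7, "z": -15, "ax": 0, "ay": 0, "az": -9, "grip": 1},
    {"x": 4.3, "y": 13, "z": -15, "ax": 0, "ay": 0, "az": -12, "grip": 1},
    {"x": 5.4, "y": 16.4, "z": -15, "ax": 0, "ay": 0, "az": -15, "grip": 1},
    {"x": 6.5, "y": 19.8, "z": -15, "ax": 0, "ay": 0, "az": -18, "grip": 1},
    {"x": 7.6, "y": 23.2, "z": -15, "ax": 0, "ay": 0, "az": -20, "grip": 1}
  ]
}}

```text
time: 21.92
position: [0.4341, -0.044, 0.1595]
ee_rot: [0.269, 3.13, 0.0]
ft_force: [0.3, 0.2, 0.1]
grip_width: 0.34
```

```bash
python3 go.py .4055 .273 .14 100
```

```text
jaw now 80.2 shift cm [ 8.22 30.74  1.96] turn deg [ 1.000e-02  3.000e-02 -1.982e+01] j7 1.44 pos [ 0.4341 -0.044   0.1595] f [0.3 0.2 0.1] g 0.340 t 21.92
```

Emit:
{"op": "play_rows", "data": {
  "plan": [
    {"x": 0.9, "y": 3.4, "z": 0, "ax": 0, "ay": 0, "az": -2.2, "grip": 1},
    {"x": 1.8, "y": 6.8, "z": 0, "ax": 0, "ay": 0, "az": -4.4, "grip": 1},
    {"x": 2.7, "y": 10.2, "z": 0, "ax": 0, "ay": 0, "az": -6.6, "grip": 1},
    {"x": 3.6, "y": 13.6, "z": 0, "ax": 0, "ay": 0, "az": -8.8, "grip": 1},
    {"x": 4.5, "y": 17, "z": 0.3, "ax": 0, "ay": 0, "az": -11, "grip": 1},
    {"x": 5.4, "y": 20.4, "z": 0.8, "ax": 0, "ay": 0, "az": -13.2, "grip": 1},
    {"x": 6.3, "y": 23.8, "z": 1.2, "ax": 0, "ay": 0, "az": -15.4, "grip": 1},
    {"x": 7.1, "y": 26.8, "z": 1.6, "ax": 0, "ay": 0, "az": -17.6, "grip": 1},
    {"x": 7.8, "y": 29.3, "z": 1.9, "ax": 0, "ay": 0, "az": -19.2, "grip": 1},
    {"x": 8.2, "y": 30.7, "z": 2, "ax": 0, "ay": 0, "az": -19.8, "grip": 1},
    {"x": 8.2, "y": 30.7, "z": 2, "ax": 0, "ay": 0, "az": -19.8, "grip": 1},
    {"x": 8.2, "y": 30.7, "z": 2, "ax": 0, "ay": 0, "az": -19.8, "grip": 1}
  ]
}}

```text
time: 22.92
position: [0.4064, 0.2706, 0.1391]
ee_rot: [0.272, -3.129, 0.002]
ft_force: [-0.1, -1.0, -1.2]
grip_width: 0.342
```

```bash
python3 go.py .4055 .273 .015 100;  python3 - <<'E'
from cell import robot
import cv2,numpy as np
b=robot.capture("scene")["image"][200:400,350:570,::-1]
cv2.imwrite("pics/g10.png",cv2.resize(b,(550,500)))
E
```

```text
jaw now 99.9 shift cm [ 0.04  0.26 12.41] turn deg [-0.08 -0.03 -0.08] j7 1.09 pos [0.4064 0.2706 0.1391] f [-0.1 -1.  -1.2] g 0.342 t 22.92
```

View pics/g10.png

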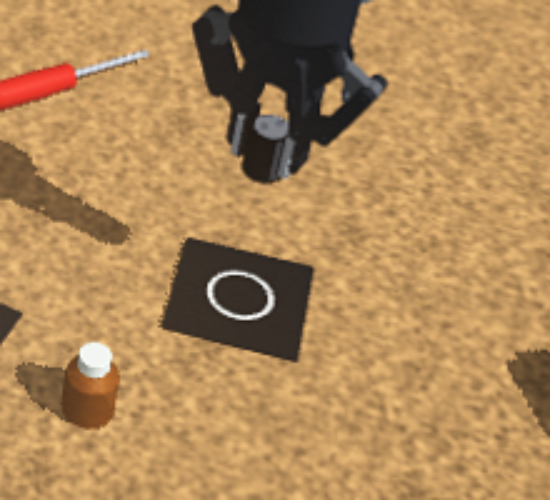

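The small cap is held (~(265,150)) over its circle (~(240,295)); lowering.

Emit:
{"op": "play_rows", "data": {
  "plan": [
    {"x": 0, "y": 0.2, "z": 2, "ax": 0, "ay": 0, "az": 0, "grip": 1},
    {"x": 0, "y": 0.2, "z": 4.5, "ax": 0, "ay": 0, "az": 0, "grip": 1},
    {"x": 0, "y": 0.2, "z": 7, "ax": 0, "ay": 0, "az": 0, "grip": 1},
    {"x": 0, "y": 0.2, "z": 9, "ax": 0, "ay": 0, "az": 0, "grip": 1},
    {"x": 0, "y": 0.2, "z": 10.6, "ax": 0, "ay": 0, "az": 0, "grip": 1},
    {"x": 0, "y": 0.2, "z": 11.6, "ax": 0, "ay": 0, "az": 0, "grip": 1},
    {"x": 0, "y": 0.2, "z": 12.1, "ax": 0, "ay": 0, "az": 0, "grip": 1},
    {"x": 0, "y": 0.2, "z": 12.3, "ax": 0, "ay": 0, "az": 0, "grip": 1},
    {"x": 0, "y": 0.2, "z": 12.4, "ax": 0, "ay": 0, "az": 0, "grip": 1},
    {"x": 0, "y": 0.2, "z": 12.4, "ax": 0, "ay": 0, "az": 0, "grip": 1}
  ]
}}

```text
time: 23.8
position: [0.407, 0.2732, 0.016]
ee_rot: [-0.27, 3.129, 0.001]
ft_force: [-0.7, 0.8, -0.9]
grip_width: 0.341
```

```bash
python3 go.py .4055 .273 .0135 100
```

```text
jaw now 99.8 shift cm [0.15 0.   0.25] turn deg [ 0.04  0.08 -0.15] j7 1.12 pos [0.407  0.2732 0.016 ] f [-0.7  0.8 -0.9] g 0.341 t 23.80
```

Emit:
{"op": "play_rows", "data": {
  "plan": [
    {"x": 0.1, "y": 0, "z": 0.1, "ax": 0, "ay": 0, "az": 0, "grip": 1},
    {"x": 0.1, "y": 0, "z": 0.2, "ax": 0, "ay": 0, "az": 0, "grip": 1},
    {"x": 0.1, "y": 0, "z": 0.25, "ax": 0, "ay": 0, "az": 0, "grip": 1},
    {"x": 0.1, "y": 0, "z": 0.25, "ax": 0, "ay": 0, "az": 0, "grip": 1}
  ]
}}

```text
time: 24.13
position: [0.4055, 0.2734, 0.0136]
ee_rot: [-0.271, 3.129, 0.001]
ft_force: [-1.3, -0.7, 4.5]
grip_width: 0.341
```

```bash
python3 go.py .4055 .273 .0135 100
```

```text
jaw now 99.9 shift cm [ 0.01 -0.04  0.01] turn deg [ 0.03  0.04 -0.1 ] j7 1.12 pos [0.4055 0.2734 0.0136] f [-1.3 -0.7  4.5] g 0.341 t 24.13
```

Emit:
{"op": "play_rows", "data": {
  "plan": [
    {"x": 0, "y": 0, "z": 0, "ax": 0, "ay": 0, "az": 0, "grip": -1},
    {"x": 0, "y": 0, "z": 0, "ax": 0, "ay": 0, "az": 0, "grip": -1},
    {"x": 0, "y": 0, "z": 0, "ax": 0, "ay": 0, "az": 0, "grip": -1},
    {"x": 0, "y": 0, "z": 0, "ax": 0, "ay": 0, "az": 0, "grip": -1},
    {"x": 0, "y": 0, "z": 0, "ax": 0, "ay": 0, "az": 0, "grip": -1},
    {"x": 0, "y": 0, "z": 0, "ax": 0, "ay": 0, "az": 0, "grip": -1},
    {"x": 0, "y": 0, "z": 0, "ax": 0, "ay": 0, "az": 0, "grip": -1},
    {"x": 0, "y": 0, "z": -1.5, "ax": 0, "ay": 0, "az": 0, "grip": -1},
    {"x": 0, "y": 0, "z": -4.5, "ax": 0, "ay": 0, "az": 0, "grip": -1},
    {"x": 0, "y": 0, "z": -8, "ax": 0, "ay": 0, "az": 0, "grip": -1},
    {"x": 0, "y": 0, "z": -11.5, "ax": 0, "ay": 0, "az": 0, "grip": -1},
    {"x": 0, "y": 0, "z": -15, "ax": 0, "ay": 0, "az": 0, "grip": -1}
  ]
}}

```text
time: 25.13
position: [0.4047, 0.2725, 0.164]
ee_rot: [0.271, -3.129, 0.001]
ft_force: [0.1, 0.8, -0.2]
grip_width: 1.003
```

```bash
python3 go.py .25 .58 .2 100
```

```text
jaw now 99.9 shift cm [ 9.96 32.95 -3.61] turn deg [-0.03 -0.04 -0.12] j7 1.08 pos [0.4047 0.2725 0.164 ] f [ 0.1  0.8 -0.2] g 1.003 t 25.13
```

Emit:
{"op": "play_rows", "data": {
  "plan": [
    {"x": 0.6, "y": 2, "z": -1.5, "ax": 0, "ay": 0, "az": 0, "grip": -1},
    {"x": 1.6, "y": 5.2, "z": -2.5, "ax": 0, "ay": 0, "az": 0, "grip": -1},
    {"x": 2.6, "y": 8.6, "z": -3.6, "ax": 0, "ay": 0, "az": 0, "grip": -1},
    {"x": 3.6, "y": 12, "z": -3.6, "ax": 0, "ay": 0, "az": 0, "grip": -1},
    {"x": 4.6, "y": 15.4, "z": -3.6, "ax": 0, "ay": 0, "az": 0, "grip": -1},
    {"x": 5.6, "y": 18.8, "z": -3.6, "ax": 0, "ay": 0, "az": 0, "grip": -1},
    {"x": 6.7, "y": 22.2, "z": -3.6, "ax": 0, "ay": 0, "az": 0, "grip": -1},
    {"x": 7.7, "y": 25.6, "z": -3.6, "ax": 0, "ay": 0, "az": 0, "grip": -1},
    {"x": 8.7, "y": 28.8, "z": -3.6, "ax": 0, "ay": 0, "az": 0, "grip": -1},
    {"x": 9.6, "y": 31.6, "z": -3.6, "ax": 0, "ay": 0, "az": 0, "grip": -1},
    {"x": 10, "y": 33, "z": -3.6, "ax": 0, "ay": 0, "az": 0, "grip": -1},
    {"x": 10, "y": 33, "z": -3.6, "ax": 0, "ay": 0, "az": 0, "grip": -1}
  ]
}}

```text
time: 26.13
position: [0.2457, 0.5842, 0.1984]
ee_rot: [0.281, -3.127, -0.003]
ft_force: [-0.0, 0.6, 0.1]
grip_width: 1.0
```

```bash
python3 go.py .25 .58 .2 100; python3 - <<'E'
from h import *
from cell import robot
t=robot.capture("top"); s=robot.capture("scene")
for n,(x,y,z0) in {"big":(.4905,-.4165,.064),"small":(.4052,.273,.048),"bottle":(.57,.27,.058)}.items():
  for nm,c in(("top",t),("scene",s)):
    u,v=proj(c,[(x,y,z0)])[0].astype(int)
    h=cv2.cvtColor(c["image"],cv2.COLOR_RGB2HSV).astype(int)
    m=np.zeros((480,640),np.uint8); r=16 if n=="big" else 9
    m[v-r:v+r,u-r:u+r]=((h[...,1]<70)&(h[...,2]>140))[v-r:v+r,u-r:u+r]
    q=max(cv2.findContours(m,cv2.RETR_EXTERNAL,cv2.CHAIN_APPROX_NONE)[0],key=cv2.contourArea); w=(cast(c,q,z0)[:,:2]*1000).astype(np.float32)
    print(n,nm,np.round(cv2.minEnclosingCircle(w)[0],1),round(cv2.minEnclosingCircle(w)[1],1))
P={"core":(.446,-.099,.047,.06),"sink":(.6054,.1445,.034,.048),"pot":(.572,-.275,.02,.045)}
for nm2,c in(("top",t),("scene",s)):
  p=cloud(c)
  for nm,(x,y,z0,z1) in P.items():
    q=p.reshape(-1,3); q=q[(q[:,2]>z0)&(q[:,2]<z1)&(abs(q[:,0]-x)<.05)&(abs(q[:,1]-y)<.05)]
    r=cv2.minAreaRect((q[:,:2]*1000).astype(np.float32)); print(nm2,nm,len(q),np.round(r[0],1),np.round(r[1],1),round(r[2],1))
a=t["image"][170:320,130:530,::-1]
b=s["image"][140:400,150:500,::-1]
cv2.imwrite("pics/f.png",np.vstack([cv2.resize(a,(640,240)),cv2.resize(b,(640,350))[:350]]))
E
```

```text
jaw now 100.3 shift cm [-0.34 -0.49 -0.16] turn deg [ 0.12 -0.11  0.28] j7 0.49 pos [0.2457 0.5842 0.1984] f [-0.   0.6  0.1] g 1.000 t 26.13
big top [ 491.9 -416.4] 22.3
big scene [ 490.5 -414.1] 23.7
small top [407.1 269.3] 23.1
small scene [405.6 272.9] 12.5
bottle top [570.2 269.7] 12.0
bottle scene [573.3 272.1] 14.9
top core 374 [ 446.  -102.1] [65.6 43. ] 23.3
top sink 156 [606.5 142.2] [43.8 44. ] 18.1
top pot 361 [ 571.7 -276.9] [48.9 49.9] 44.8
scene core 322 [443.9 -98.8] [73.5 45.6] 23.0
scene sink 429 [606.  143.7] [49.1 46.5] 16.3
scene pot 329 [ 571.2 -274.1] [53.8 50.7] 78.7
```

View pics/f.png

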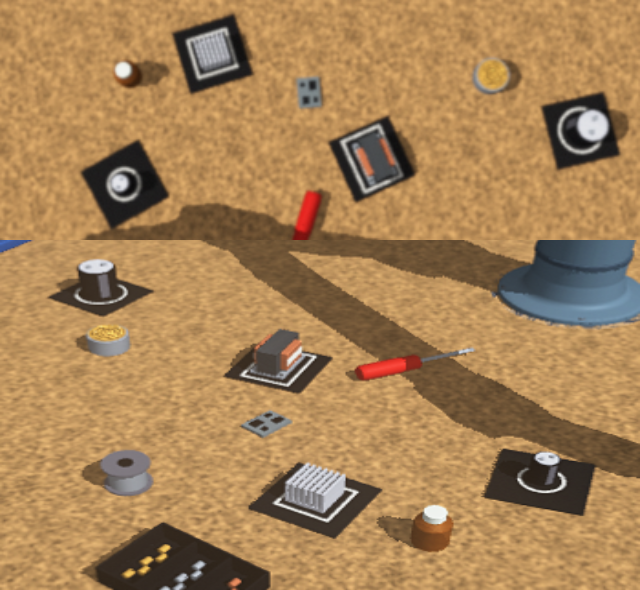

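All four parts stand upright inside their outlines, and the bottle and pot have not moved. The small cap's top-view circle was spoiled by the white line, but its scene-view fix is good. Handing in.

```bash
python3 -c "
from cell import robot
print(robot.observe()['joint_vel'].round(3)); print(robot.job_done())"
```

```text
[ 0.027 -0.016  0.036  0.024  0.008  0.002  0.   ]
the job is handed in; nothing more can be done
None
```

I stood all four components upright on their matching tiles, let go of everything, backed the arm off and handed the job in at about 26 s of the 109 s allowed. `job_done()` gives no verdict, so what follows rests on my own camera checks.

| Component | Distance from tile centre | Turn from outline |
|---|---|---|
| Transformer | about 4 mm or less | about 1.5° or less |
| Heat sink | about 3 mm or less | about 2° or less |
| Large capacitor | about 4 mm or less | – |
| Small capacitor | about 1–2 mm (scene camera only) | – |

- **Setting down:** I lowered each part until it was at or within about 1 mm of its expected contact height before opening the jaws. The force reading showed contact for all but the heat sink, which I released at its computed height without a last reading.
- **Bystanders:** the flux bottle and tip-cleaner pot measured within about 4 mm of their starting positions, which is roughly the measuring error.
- **Checks that disagreed:** the top-camera reading of the small capacitor was spoiled by the white outline merging into the mask, so I relied on the scene camera and the gripper position. The two cameras also differ by 2–4 mm from each other, well inside the 12 mm tolerance.

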